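# Nudge the sample puck into its nest and press it flush

## Robot

A 7-joint arm with a two-finger parallel gripper is mounted at the origin on a cart in front of the work surface, level with it; the furniture and walls round the work are solid. World frame = base frame: x ahead of the robot, y to its left, z up, the work surface at z = 0. Lengths are in m, angles in rad, forces in N, time in s.
With the tool pointing down it reaches from about 0.425 to 0.925 m from the base axis. Payload 6.8 kg.
Tool frame: the origin (TCP) lies at the very end of the fingers, on their centre line; the grasp point (between the pads) lies 19 mm behind it (r.grip_depth is the distance from the TCP to the grasp point, in m); z points along the fingers, y is the direction in which the jaws open and shut (so a half turn about z gives the same grasp; the last joint's range is limited). The gripper opens to 85 mm and grips with 20 to 120 N. Pads are 22 mm wide; open, the fingers measure 114 mm over their backs; the gripper's body (76 mm by 85 mm) begins 54 mm behind the grasp point. The pads swing forward as they close: fully open they stand 13 mm farther back than shut.
Start: joints at [-0.108, 0.477, 0.022, 1.555, -0.011, 1.109, -0.083], TCP at [0.675, 0, 0.201] pointing down, gripper open.
Joint ranges: [-2.96, 2.96], [-0.34, 2.1], [-1.41, 1.46], [0.24, 2.44], [-1.37, 4.51], [0.17, 1.92], [-2.96, 2.96]. Speed limits (rad/s): [2.39, 2.39, 3.14, 3.14, 3.14, 3.14, 3.14].

## Interface

Orientations are given as a rotation vector (axis times angle).
In Python, from bench import status, eyes, workorder, spotter, r gives the robot as it stands.
- The arm moves only by the tool drive_tool, never from a script. Its argument "commands" is a list of rows, each an object of numbers: "rx", "ry", "rz": the turn, a rotation vector about the world's x, y, z normalised to -1 to 1, where 1 is 8 degrees; "tx", "ty", "tz": the shift along the world's x, y, z normalised to -1 to 1, where 1 is 20 mm; "grip": the closure, from -1 (fully open) to 1 (shut). A call has 1 to 10 rows; each row shifts and turns the commanded pose from where the row before left it; what a row does not reach is not made up. A row lasts 1/8 s, in which the tool goes at most 62.5 mm and 10.7 degrees, less where a joint would pass 70% of its speed; a pose out of reach is approached as far as the arm can. A call with a number of a shift or a turn outside -1 to 1 is refused whole. A call with a gripper value outside its range is refused whole. The fingers move at their own pace and stop on an object; "grip_force" is the grip in N (left out, the last holds). Time passes only in rows, so rows that do not move let the fingers close. It gives the time, the measured TCP pose, the force and the opening at its end, in the units of the state.
- status.get_obs(): the state, without advancing time (a new reading comes with each control period).
- eyes.grab_frame(name): name is "scene" or "side" or "wrist"; returns a dict with "frame" (420x560x3 uint8, blue, green, red), "range_z" (420x560 float32, m along the optical axis (not along the pixel's ray), 0 where there is no reading), "fx", "fy", "cx", "cy" (pixels), "T" (4x4, takes a point from camera to world coordinates); the wrist camera has in their place "T_tool_cam" (4x4, takes a point from camera to tool coordinates, whose origin is the TCP and whose axes are the flange's). Camera axes: x right, y down, z forward; pixel columns grow to the right and rows downward; lengths in m; the calibration is good to about 2 mm. A picture is of the moment at which its call begins: read the wrist's pose just before it.
- workorder.hand_in(): hands the job in, once; it reports no verdict.
Trained networks look in the newest picture that a camera, given by its name, has taken for a name from the list of things; names that differ only in an ending like _2 or _b are one class to them, and where a whole thing is asked for, a point or a joint stands for the part that bears it (a point fixed in the world has none). Each returns a list of dicts, best first, with "confidence" (0 to 1); they miss things now and then, are a little off and sometimes report something else, mostly with a low value. They report only what shows in the picture. A call takes as long as a camera call. They do not tell look-alikes from the thing itself.
- spotter.boxes_of(camera, target): "position" ([column, row] as shares, 0 to 1, of the picture: columns of its width, rows of its height, amid what is visible of it).
- spotter.masks_of(camera, target): "mask" (420x560 bool, what is visible of it) and "position" ([column, row] as shares, 0 to 1, of the picture: columns of its width, rows of its height, amid what is visible of it).
The state is a dict: "clock": time; "joints": joint angles; "qvel": joint speeds; "tau": joint torques, N m; "tcp_pos": TCP position; "orientation": TCP orientation; "contact_force": force on the tool from outside, world axes, zero at the start; "moment": the same for the moment, N m; "grip_width": finger opening in m.
Only numpy, scipy, OpenCV 4.12 (cv2) and the standard library are available. Lean on these libraries where they do the work, as an engineer would, in place of code of your own. Each camera call takes 0.05 s, during which the arm holds its last target.

## Task

Slide the black sample puck across the metal deck of the inspection stage, without picking it up, until it drops into the round pocket beside the guide rail. Then press it gently down until it is fully home, flush with the deck, and let go. Never push or press hard, and leave the vials and the cup standing where they are.

Things in the scene. Friction and masses are not known exactly. Their poses are not given: they have to be found in the camera images.
- puck_center (a point): Loose sample puck: black disc with a small brass inset on top, 38 mm diameter, 12 mm thick, 60 to 130 g, flat on the deck; this point is its centre, half-way up (6 mm above the deck at first). Sliding it takes under 2 N. It starts 5 to 20 cm from the pocket, on the stage's +y side of it. Once home its centre is 6 mm below the deck.
- stage: Inspection stage, fixed: grey base 136 x 304 mm under an aluminium deck plate whose flat top (the deck) is 22 mm above this origin (centre of the underside, on the worktop). z up, y along the length, x across, towards the guide rail. The deck spans x = -65 mm to the rail and about 264 mm in y. Forces on puck or stage must stay under 25 N.
- control_vial_1: Small white vial with a coloured cap, 25 mm wide, 49 mm high, standing on the worktop near the +y end of the stage; origin at the centre of its foot. Leave alone.
- control_vial_2: Small white vial with a coloured cap, 25 mm wide, 49 mm high, standing near the -y end of the stage; origin at the centre of its foot. Leave alone.
- specimen_cup_3: Specimen cup with red lid, 58 mm wide, 59 mm high, standing near the -y end of the stage; origin at the centre of its foot. Leave alone.
- rail_face (a point): Middle of the inner face of the dark straight guide rail along the stage's +x edge; the face is the plane x = +45 mm of the stage and parallel to the stage's y; rail top 8 mm, this point 4 mm above the deck. A puck sliding along the rail has its centre 19 mm from the face. Axes as the stage's.
- pocket_zone (a point): Deck level, middle of the stretch where the round pocket (43 mm wide, centre 19.5 mm from the rail face) may lie: the deck plate was set lengthwise, so the pocket's true centre is up to 22 mm from here along the stage's y; see or feel it. A puck slid along the rail (up to 60 mm/s) drops 6 mm onto an orange pad and the pocket wall then stops it: the push force rises.
- pad (a joint): Orange pad in the pocket. 0: raised, 6 mm below the deck (a dropped puck then stands 6 mm proud). It holds under the puck's weight; pressed through the puck with about 10 N it slides down to a hard stop at 0.006 m and stays there, the puck's top then flush with the deck.
There are look-alikes about, which are no part of the job. Leave any green look-alike of the part that bears puck_center alone.

How it is judged:
By the outcome, as a careful person would: the job done as asked, in the order asked, and still so for the second after the job is handed in, with the robot touching nothing.
It also fails if it takes over 58 s, if anything falls off the work surface, if the arm or the gripper's body presses on something with over 40 N, if the wrist force passes 120 N, or if a joint passes its speed limit or range.

## Working session

There is one attempt and no reset: what is moved stays moved. The work goes in short steps, Python scripts to look and compute and a tool call to move; the robot and the scene stay as the last step left them, time stands still between calls to the robot, and variables do not carry over. Pictures are saved under pics/ and viewed, and the job is handed in when it is done.

Besides the shell and the picture viewer there is one more tool, called after "Call:" in YAML: its name, and indented under it one key for each argument. drive_tool: Moves the arm, as the interface text tells. Scaled input: -1 to 1 covers 20 mm each way for a shift and 8 degrees each way for a turn. Its arguments: {"type":"object","properties":{"commands":{"type":"array","items":{"type":"object","properties":{"rx":{"type":"number"},"ry":{"type":"number"},"rz":{"type":"number"},"tx":{"type":"number"},"ty":{"type":"number"},"tz":{"type":"number"},"grip":{"type":"number"}}}},"grip_force":{"type":"number"}},"required":["commands"]}

```bash
mkdir -p pics; ls; cat > h.py <<'E'
import numpy as np, cv2, sys
from bench import status, eyes, workorder, spotter, r
from scipy.spatial.transform import Rotation as R
def grab(n,save=None):
    o=status.get_obs()
    f=eyes.grab_frame(n)
    if 'T' not in f:
        T=np.eye(4);T[:3,:3]=R.from_rotvec(o['orientation']).as_matrix();T[:3,3]=o['tcp_pos']
        f['T']=T@np.array(f['T_tool_cam'])
    if save: cv2.imwrite('pics/'+save,f['frame'])
    return f
def cloud(f):
    z=f['range_z'];v,u=np.mgrid[:z.shape[0],:z.shape[1]]
    P=np.stack([(u-f['cx'])/f['fx']*z,(v-f['cy'])/f['fy']*z,z,np.ones_like(z)],-1)
    return (P@np.array(f['T']).T)[...,:3]
def proj(f,p):
    q=np.linalg.inv(f['T'])@np.append(p,1)
    return f['fx']*q[0]/q[2]+f['cx'],f['fy']*q[1]/q[2]+f['cy']
def ray(f,u,v,zw):
    T=np.array(f['T']);d=T[:3,:3]@np.array([(u-f['cx'])/f['fx'],(v-f['cy'])/f['fy'],1]);return T[:3,3]+d*(zw-T[2,3])/d[2]
E
python3 - <<'E'
from h import *
print(status.get_obs())
for n in ['scene','side','wrist']:
    f=grab(n,n+'0.png');C=cloud(f)
    for t in ['puck_center','stage','control_vial_1','specimen_cup_3','pad','rail_face']:
        try:
            for m in spotter.masks_of(n,t):
                p=m['position'];mm=m['mask']&(f['range_z']>0)
                print(n,t,round(m['confidence'],2),(round(p[0]*560),round(p[1]*420)),m['mask'].sum(),np.median(C[mm],0).round(3) if mm.any() else None)
        except Exception as e: print(n,t,e)
E
```

```text
pics
{'clock': 0.0, 'joints': array([-0.10810571,  0.47777487,  0.02233446,  1.55646142, -0.01150866,
        1.10927211, -0.08310039]), 'qvel': array([-0.00044879, -0.00216386,  0.00219911,  0.0011567 ,  0.00025963,
        0.00072373, -0.0017365 ]), 'tau': array([-5.45967814e-04, -5.96443820e+01,  1.60769675e+00, -2.81194621e+01,
        1.24063640e-02,  9.39900521e-03,  2.20753498e-05]), 'tcp_pos': array([ 6.74357991e-01, -8.64820791e-06,  2.00138352e-01]), 'orientation': array([-2.22057945e+00, -2.22064083e+00,  2.11575468e-03]), 'contact_force': array([ 0.35104318,  0.53341617, -0.16309897]), 'moment': array([ 0.02485328,  0.0110095 , -0.00553221]), 'grip_width': 0.08530970380041598}
scene puck_center 0.78 (253, 205) 175 [0.5   0.078 0.034]
scene puck_center 0.64 (308, 170) 170 [0.675 0.138 0.012]
scene puck_center 0.59 (202, 165) 174 [0.457 0.282 0.012]
scene stage 0.74 (302, 249) 2117 [ 0.524 -0.071  0.027]
scene control_vial_1 0.67 (294, 268) 2124 [ 0.526 -0.074  0.027]
scene control_vial_1 0.6 (268, 161) 215 [0.604 0.203 0.03 ]
scene specimen_cup_3 0.79 (274, 301) 1114 [ 0.4
[... 237 characters left out ...]
0.032]
side puck_center 0.48 (203, 240) 183 [0.675 0.149 0.01 ]
side stage 0.66 (267, 223) 2073 [0.545 0.081 0.01 ]
side control_vial_1 0.82 (209, 265) 297 [0.601 0.22  0.031]
side control_vial_1 0.69 (338, 187) 181 [ 0.493 -0.146  0.029]
side specimen_cup_3 0.61 (367, 191) 648 [ 0.418 -0.134  0.048]
side rail_face 0.59 (263, 229) 2107 [0.546 0.084 0.01 ]
wrist puck_center 0.91 (282, 29) 1462 [0.677 0.141 0.011]
wrist puck_center 0.81 (94, 96) 1524 [0.505 0.082 0.033]
wrist stage 0.65 (180, 144) 9169 [0.578 0.038 0.029]
wrist specimen_cup_3 0.57 (50, 312) 2517 [ 0.435 -0.139  0.051]
wrist pad 0.64 (135, 205) 1044 [ 0.522 -0.027  0.016]
wrist rail_face 0.92 (175, 146) 9330 [0.577 0.036 0.029]
```

```bash
python3 - <<'E'
import cv2
a=cv2.imread('pics/scene0.png')[130:340,140:420];cv2.imwrite('pics/scene0c.png',cv2.resize(a,None,fx=2.8,fy=2.8,interpolation=2))
E
```

```text
(no output)
```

View pics/wrist0.png

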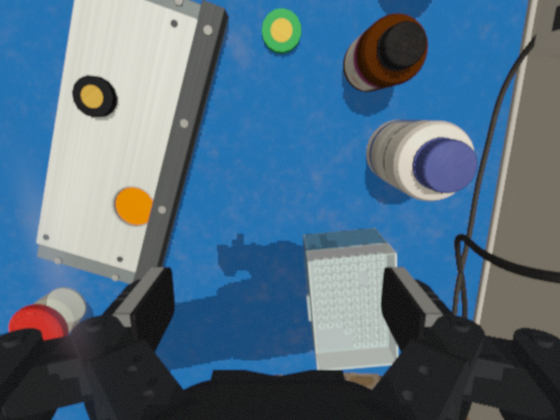

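View pics/scene0c.png

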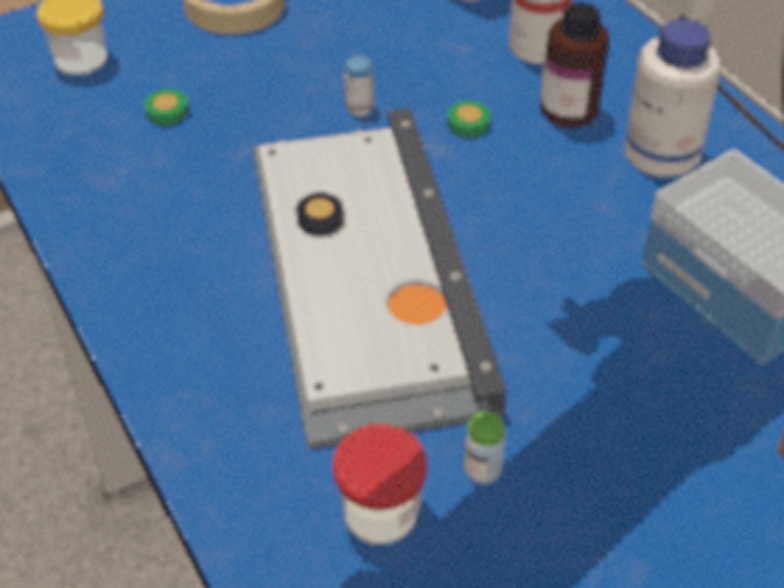

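View pics/side0.png

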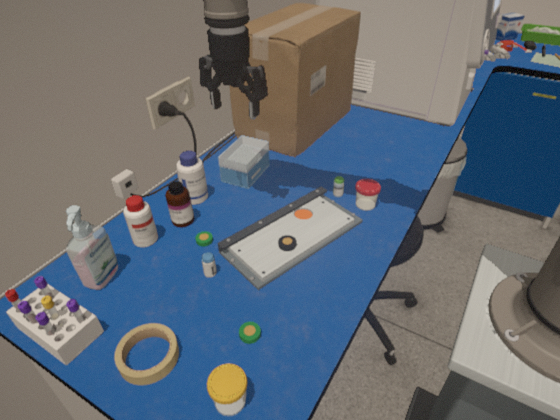

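The black puck with the brass inset sits on the deck: wrist (94,96), scene (253,205), side (289,243). These could be mistaken for it:
- Green discs on the worktop: scene (308,170) and (202,165), wrist (282,29).
- The orange disc, wrist (135,205), which is the pocket pad.

By its colour and height (z 0.034), the black one is the puck. Next I'll measure the geometry.

```bash
python3 - <<'E'
from h import *
f=grab('wrist');C=cloud(f);print('cam in tool',np.array(f['T_tool_cam']).round(3).tolist())
im=f['frame'].astype(int);hsv=cv2.cvtColor(f['frame'],cv2.COLOR_BGR2HSV)
sub=np.zeros(im.shape[:2],bool);sub[0:275,30:235]=1
val=f['range_z']>0
# rail = dark, z~0.03
g=im.max(2)
rail=sub&(g<110)&val&(C[...,2]>0.024)&(C[...,2]<0.036)
rail=cv2.morphologyEx(rail.astype(np.uint8),cv2.MORPH_OPEN,np.ones((5,5)))
n,l,s,_=cv2.connectedComponentsWithStats(rail);k=1+np.argmax(s[1:,4]);rail=l==k;print('rail',s[k])
P=C[rail];print('railz',np.median(P[:,2]))
xy=P[:,:2];c=xy.mean(0);w,V=np.linalg.eigh(np.cov((xy-c).T));yd=V[:,1];yd=yd*np.sign(yd[1]);xd=np.array([yd[1],-yd[0]])
print('rail dir',yd,'yaw',np.degrees(np.arctan2(-yd[0],yd[1])),'c',c,'width',np.percentile((xy-c)@xd,[1,5,50,95,99]))
face=np.percentile((xy-c)@xd,3)
# deck
deck=sub&(im.min(2)>150)&val
print('deck z',np.median(C[deck][:,2]))
dd=(C[deck][:,:2]-c)@np.c_[xd,yd];print('deck x,y range',np.percentile(dd,[0.5,1,50,99,99.5],axis=0).round(4).tolist())
# pad by orange
def ell(mask,z,name):
    mask=cv2.morphologyEx(mask.astype(np.uint8),cv2.MORPH_OPEN,np.ones((3,3)))
    cs,_=cv2.findContours(mask,0,1);k=max(cs,key=cv2.contourArea);(u,v),ax,a=cv2.fitEllipse(k)
    p=ray(f,u,v,z);q=(p[:2]-c)@np.c_[xd,yd];print(name,(round(u),round(v)),ax,p.round(4),'rail-frame',q.round(4),'to face',(face-q[0]).round(4));return p
org=sub&(hsv[...,0]>5)&(hsv[...,0]<25)&(hsv[...,1]>150)
b=np.zeros_like(sub);b[170:240,100:165]=1
ell(org&b,0.016,'pad')
b=np.zeros_like(sub);b[65:130,60:130]=1
ell(b&((g<70)|(hsv[...,1]>120)),0.03,'puck body')
ell(b&(hsv[...,1]>120)&(g>120),0.034,'inset')
m=[x for x in spotter.masks_of('wrist','puck_center') if abs(x['position'][0]*560-94)<15][0]['mask']
ell(m,0.032,'puckmask')
print('face',face)
E
```

```text
cam in tool [[-0.0, -0.962, -0.274, 0.068], [1.0, -0.0, -0.0, -0.001], [-0.0, -0.274, 0.962, -0.172], [0.0, 0.0, 0.0, 1.0]]
rail [ 137    3   88  272 5780]
railz 0.02954918259956324
rail dir [0.32032286 0.94730843] yaw -18.68245136587758 c [0.5798615  0.04272225] width [-1.01553803e-02 -9.28567322e-03  9.94015856e-06  9.24136763e-03
  9.68898243e-03]
deck z 0.021581499684513505
deck x,y range [[-0.122, -0.1566], [-0.1209, -0.1549], [-0.0664, -0.0103], [-0.0141, 0.1047], [-0.0135, 0.1066]]
pad (134, 206) (33.95421600341797, 38.10594177246094) [ 0.5218 -0.0276  0.016 ] rail-frame [-0.0325 -0.0852] to face 0.0228
puck body (94, 96) (37.23652648925781, 44.947296142578125) [0.503  0.0819 0.03  ] rail-frame [-0.0853  0.0125] to face 0.0756
inset (91, 96) (20.620107650756836, 24.03598403930664) [0.5023 0.082  0.034 ] rail-frame [-0.086   0.0123] to face 0.0763
puckmask (94, 96) (39.898258209228516, 46.87384033203125) [0.5039 0.0817 0.032 ] rail-frame [-0.0844  0.0126] to face 0.0747
face -0.00971731081556624
```

```bash
python3 - <<'E'
import cv2
a=cv2.imread('pics/wrist0.png')[0:290,20:240];cv2.imwrite('pics/w0c.png',cv2.resize(a,None,fx=2,fy=2,interpolation=2))
E
```

```text
(no output)
```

View pics/w0c.png

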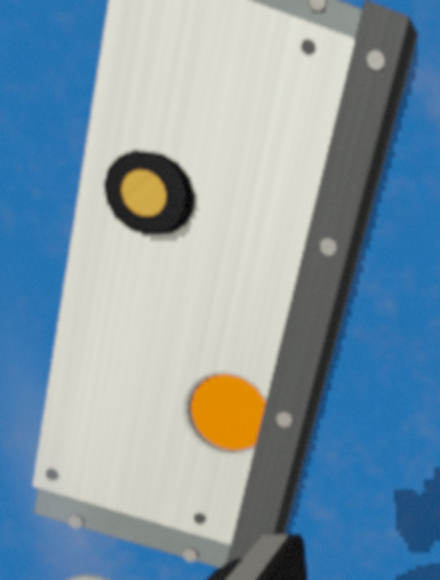

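Call:
drive_tool:
  commands:
    - {"tx": -1,"ty": 0.45,"tz": -0.4,"rz": -0.234,"grip": 1}
    - {"tx": -1,"ty": 0.45,"tz": -0.4,"rz": -0.234,"grip": 1}
    - {"tx": -1,"ty": 0.45,"tz": -0.4,"rz": -0.234,"grip": 1}
    - {"tx": -1,"ty": 0.45,"tz": -0.4,"rz": -0.234,"grip": 1}
    - {"tx": -1,"ty": 0.45,"tz": -0.4,"rz": -0.234,"grip": 1}
    - {"tx": -1,"ty": 0.45,"tz": -0.4,"rz": -0.234,"grip": 1}
    - {"tx": -1,"ty": 0.45,"tz": -0.4,"rz": -0.234,"grip": 1}
    - {"tx": -1,"ty": 0.45,"tz": -0.4,"rz": -0.234,"grip": 1}
    - {"tx": -1,"ty": 0.45,"tz": -0.4,"rz": -0.234,"grip": 1}
    - {"tx": -0.55,"ty": 0.27,"tz": -0.4,"rz": -0.234,"grip": 1}
  grip_force: 20

```text
validation failed for argument at $.co...
```

```bash
python3 - <<'E'
from h import *
o=status.get_obs();print(o['clock'],o['tcp_pos'],o['orientation'],o['contact_force'],o['grip_width'],R.from_rotvec(o['orientation']).as_matrix().round(3).tolist())
f=grab('wrist','w1.png');C=cloud(f)
for n in ['wrist','scene']:
    f=grab(n,n[0]+'1.png');C=cloud(f)
    for t in ['puck_center','pad']:
        for m in spotter.masks_of(n,t):
            p=m['position'];mm=m['mask']&(f['range_z']>0)
            print(n,t,round(m['confidence'],2),(round(p[0]*560),round(p[1]*420)),m['mask'].sum(),np.median(C[mm],0).round(4))
E
```

```text
1.15 [6.75032403e-01 3.78966376e-05 2.01129484e-01] [2.22140936e+00 2.22146400e+00 1.03208279e-04] [0.39373244 0.43280922 0.4228078 ] 0.08532348078087448 [[-0.0, 1.0, 0.0], [1.0, 0.0, 0.0], [0.0, 0.0, -1.0]]
wrist puck_center 0.88 (95, 93) 1529 [0.5045 0.0819 0.0334]
wrist puck_center 0.79 (280, 32) 1433 [0.6774 0.1408 0.0114]
wrist pad 0.59 (180, 142) 9432 [0.5772 0.037  0.029 ]
wrist pad 0.55 (134, 205) 1028 [ 0.522  -0.0279  0.0157]
scene puck_center 0.74 (253, 204) 248 [0.5014 0.0792 0.0334]
scene puck_center 0.63 (200, 169) 168 [0.4573 0.2807 0.0119]
scene puck_center 0.48 (308, 171) 152 [0.6745 0.1385 0.0116]
scene pad 0.72 (300, 247) 2059 [ 0.5252 -0.0707  0.0273]
scene pad 0.6 (290, 238) 231 [ 0.5251 -0.0257  0.0162]
```

View pics/w1.png

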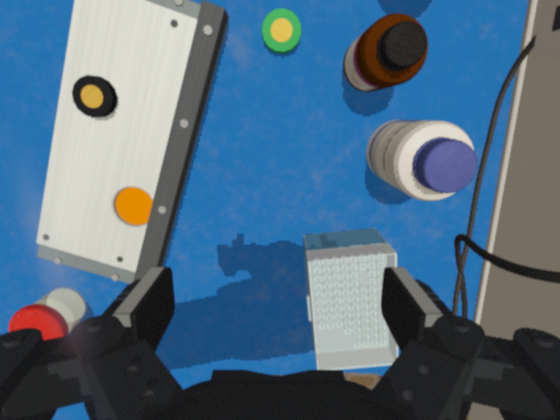

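The call was refused and the arm didn't move. The rows may need all seven keys, so I'll try one row with all of them.

Call:
drive_tool:
  commands:
    - {"tx": -1,"ty": 0.45,"tz": -0.4,"rx": 0,"ry": 0,"rz": -0.234,"grip": 1}
  grip_force: 20

```text
clock: 1.62
tcp_pos: [0.6561, 0.0081, 0.1935]
orientation: [2.259, 2.181, 0.002]
contact_force: [-1.2, -0.1, 0.0]
grip_width: 0.0697
```

Call:
drive_tool:
  commands:
    - {"tx": -1,"ty": 0.45,"tz": -0.4,"rx": 0,"ry": 0,"rz": -0.234,"grip": 1}
    - {"tx": -1,"ty": 0.45,"tz": -0.4,"rx": 0,"ry": 0,"rz": -0.234,"grip": 1}
    - {"tx": -1,"ty": 0.45,"tz": -0.4,"rx": 0,"ry": 0,"rz": -0.234,"grip": 1}
    - {"tx": -1,"ty": 0.45,"tz": -0.4,"rx": 0,"ry": 0,"rz": -0.234,"grip": 1}
    - {"tx": -1,"ty": 0.45,"tz": -0.4,"rx": 0,"ry": 0,"rz": -0.234,"grip": 1}
    - {"tx": -1,"ty": 0.45,"tz": -0.4,"rx": 0,"ry": 0,"rz": -0.234,"grip": 1}
    - {"tx": -1,"ty": 0.45,"tz": -0.4,"rx": 0,"ry": 0,"rz": -0.234,"grip": 1}
    - {"tx": -1,"ty": 0.45,"tz": -0.4,"rx": 0,"ry": 0,"rz": -0.234,"grip": 1}
    - {"tx": -1,"ty": 0.5,"tz": -0.4,"rx": 0,"ry": 0,"rz": -0.234,"grip": 1}
  grip_force: 20

```text
clock: 2.75
tcp_pos: [0.4746, 0.0913, 0.1211]
orientation: [2.554, 1.829, 0.001]
contact_force: [1.1, -0.6, -0.0]
grip_width: 0.0
```

```bash
python3 - <<'E'
from h import *
o=status.get_obs();print(o['clock'],o['tcp_pos'],o['orientation'],o['contact_force'],o['grip_width'],R.from_rotvec(o['orientation']).as_matrix().round(3).tolist())
f=grab('wrist','w2.png')
E
```

```text
2.75 [0.47457442 0.09125978 0.12108651] [2.55416852e+00 1.82879927e+00 9.39006910e-04] [ 1.14319855 -0.58005688 -0.00996481] 8.456387624325328e-06 [[0.322, 0.947, 0.001], [0.947, -0.322, 0.0], [0.0, 0.001, -1.0]]
```

View pics/w2.png

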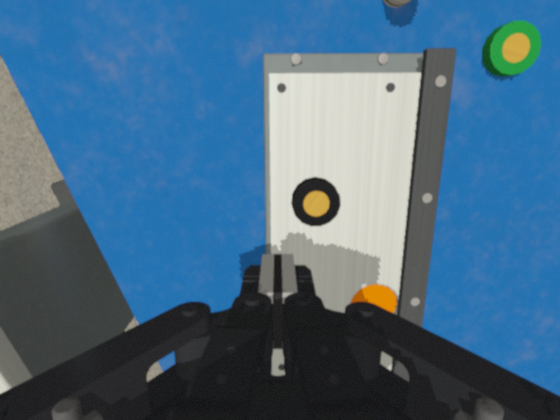

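The puck (316,202) is well ahead of the shut fingers, whose tips are near (278,260). The stage edges line up with the tool. I'll re-measure from this closer view.

```bash
cat > m.py <<'E'
from h import *
f=grab('wrist',sys.argv[1]);o=status.get_obs()
C=cloud(f);im=f['frame'];g=im.max(2).astype(int);mn=im.min(2).astype(int);val=f['range_z']>0
hsv=cv2.cvtColor(im,cv2.COLOR_BGR2HSV)
deck=(mn>140)&val&(abs(C[...,2]-.022)<.004)
n,l,s,_=cv2.connectedComponentsWithStats(deck.astype(np.uint8));k=1+np.argmax(s[1:,4]);deck=l==k
rows=range(s[k,1]+10,s[k,1]+s[k,3]-5)
def line(pts):
    vx,vy,x,y=cv2.fitLine(np.array(pts,np.float32),cv2.DIST_HUBER,0,.001,.001).ravel();sg=np.sign(vy);return np.array([x,y]),np.array([vx,vy])*sg
Lp=[];Rp=[]
for v in rows:
    c=np.where(deck[v])[0]
    if len(c)<100: continue
    Lp.append(ray(f,c[0],v,.022)[:2]);Rp.append(ray(f,c[-1],v,.022)[:2])
L=line(Lp);Rr=line(Rp)
print('left',L,np.degrees(np.arctan2(L[1][0],L[1][1])),'right',Rr,np.degrees(np.arctan2(Rr[1][0],Rr[1][1])))
yd=L[1];xd=np.array([yd[1],-yd[0]])
print('left->right',(Rr[0]-L[0])@xd)
def st(p): return (np.array(p)[:2]-L[0])@xd-.065,(np.array(p)[:2])@yd
for t in ['puck_center','pad']:
    for m in spotter.masks_of('wrist',t):
        mm=m['mask'];p=m['position']
        if mm.sum()>6000: continue
        cs,_=cv2.findContours(mm.astype(np.uint8),0,1);k=max(cs,key=cv2.contourArea)
        if len(k)<6: continue
        (u,v),ax,a=cv2.fitEllipse(k);q=ray(f,u,v,.032 if t[1]=='u' else .016)
        print(t,round(m['confidence'],2),(round(u),round(v)),[round(x) for x in ax],q.round(4),'stage x, y-along',np.round(st(q),4),'medz',np.median(C[mm&val][:,2]).round(4))
print('tcp',o['clock'],o['tcp_pos'].round(4),np.round(st(o['tcp_pos']),4),o['contact_force'].round(2))
E
python3 m.py w3.png
```

```text
left (array([0.47283164, 0.10495257], dtype=float32), array([0.31514168, 0.94904464], dtype=float32)) 18.369364 right (array([0.5800332 , 0.08028564], dtype=float32), array([0.31836817, 0.9479672 ], dtype=float32)) 18.564266
left->right 0.109512635
puck_center 0.89 (519, 48) [50, 65] [0.6612 0.1435 0.032 ] stage x, y-along [0.1016 0.3446] medz 0.0114
puck_center 0.79 (321, 202) [47, 48] [0.502 0.083 0.032] stage x, y-along [-0.0305  0.237 ] medz 0.0337
pad 0.81 (383, 298) [24, 45] [ 0.5295 -0.0234  0.016 ] stage x, y-along [0.0292 0.1446] medz 0.0159
tcp 2.85 [0.4726 0.0919 0.1204] [-0.0611  0.2361] [-0.06 -0.85  0.31]
```

Call:
drive_tool:
  commands:
    - {"tx": -0.67,"ty": 0.26,"tz": 0,"rx": 0,"ry": 0,"rz": 0,"grip": 1}
    - {"tx": 0,"ty": 0,"tz": -1,"rx": 0,"ry": 0,"rz": 0,"grip": 1}
    - {"tx": 0,"ty": 0,"tz": -1,"rx": 0,"ry": 0,"rz": 0,"grip": 1}
    - {"tx": 0,"ty": 0,"tz": -1,"rx": 0,"ry": 0,"rz": 0,"grip": 1}
    - {"tx": 0,"ty": 0,"tz": -0.85,"rx": 0,"ry": 0,"rz": 0,"grip": 1}
    - {"tx": 0,"ty": 0,"tz": -0.5,"rx": 0,"ry": 0,"rz": 0,"grip": 1}
    - {"tx": 0,"ty": 0,"tz": -0.3,"rx": 0,"ry": 0,"rz": 0,"grip": 1}
    - {"tx": 0,"ty": 0,"tz": 0,"rx": 0,"ry": 0,"rz": 0,"grip": 1}

```text
clock: 3.95
tcp_pos: [0.4616, 0.0962, 0.0281]
orientation: [-2.553, -1.83, 0.0]
contact_force: [0.6, -0.5, -0.5]
grip_width: -0.0003
```

```bash
python3 - <<'E'
from h import *
o=status.get_obs();print(o['clock'],o['tcp_pos'],o['contact_force'],R.from_rotvec(o['orientation']).as_matrix().round(3).tolist())
f=grab('wrist','w4.png');f=grab('side','s4.png')
a=f['frame'][170:330,180:420];cv2.imwrite('pics/s4c.png',cv2.resize(a,None,fx=3,fy=3,interpolation=2))
E
```

```text
3.95 [0.46163184 0.09623238 0.02810348] [ 0.59821036 -0.52422493 -0.45949914] [[0.321, 0.947, -0.0], [0.947, -0.321, -0.0], [-0.0, -0.0, -1.0]]
```

View pics/w4.png

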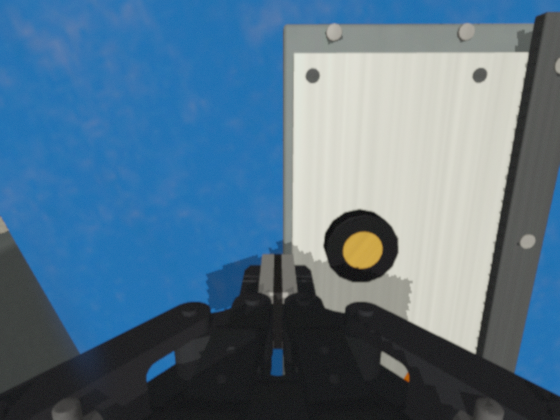

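View pics/s4c.png

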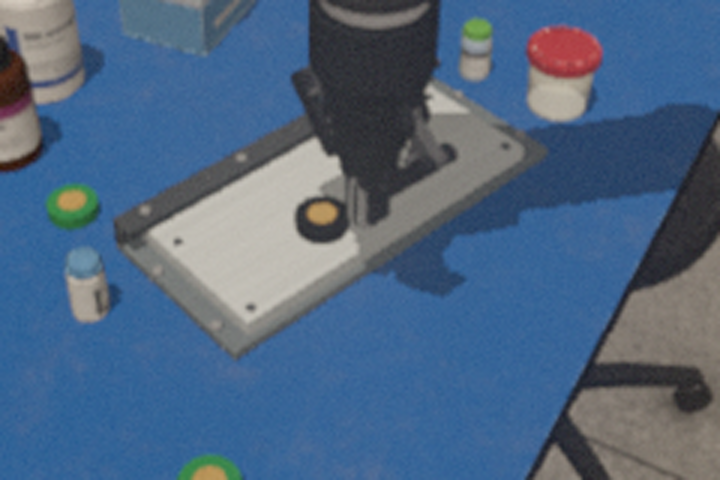

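```bash
python3 - <<'E'
from h import *
f=grab('wrist');o=status.get_obs();xd=np.array([.949,-.316]);yd=np.array([.316,.949])
print(f['fx'],f['fy'],f['cx'],f['cy'],proj(f,o['tcp_pos']))
C=cloud(f);hsv=cv2.cvtColor(f['frame'],cv2.COLOR_BGR2HSV)
b=np.zeros(hsv.shape[:2],bool);b[195:300,318:405]=1
for n,m,z in [('inset',b&(hsv[...,1]>120)&(hsv[...,2]>120),.034)]:
    cs,_=cv2.findContours(m.astype(np.uint8),0,1);k=max(cs,key=cv2.contourArea);(u,v),ax,a=cv2.fitEllipse(k)
    p=ray(f,u,v,z);print(n,u,v,p,'from tcp: x',(p[:2]-o['tcp_pos'][:2])@xd,'y',(p[:2]-o['tcp_pos'][:2])@yd, np.median(C[m],0))
E
```

```text
349.4418848684487 349.4418848684487 277.3444073755664 211.05328358645926 (np.float64(278.84179898302574), np.float64(245.34512355173763))
inset 361.4244689941406 249.79513549804688 [0.50200277 0.08241622 0.034     ] from tcp: x 0.042312904893555804 y -0.0005619671923048819 [0.50203487 0.08239171 0.03381627]
```

Call:
drive_tool:
  commands:
    - {"tx": 0.237,"ty": -0.082,"tz": -0.08,"rx": 0,"ry": 0,"rz": 0,"grip": 1}
    - {"tx": 0.237,"ty": -0.082,"tz": 0,"rx": 0,"ry": 0,"rz": 0,"grip": 1}
    - {"tx": 0.237,"ty": -0.08,"tz": 0,"rx": 0,"ry": 0,"rz": 0,"grip": 1}
    - {"tx": 0.237,"ty": -0.08,"tz": 0,"rx": 0,"ry": 0,"rz": 0,"grip": 1}
    - {"tx": 0.237,"ty": -0.08,"tz": 0,"rx": 0,"ry": 0,"rz": 0,"grip": 1}
    - {"tx": 0.237,"ty": -0.08,"tz": 0,"rx": 0,"ry": 0,"rz": 0,"grip": 1}
    - {"tx": 0.237,"ty": -0.08,"tz": 0,"rx": 0,"ry": 0,"rz": 0,"grip": 1}
    - {"tx": 0.237,"ty": -0.08,"tz": 0,"rx": 0,"ry": 0,"rz": 0,"grip": 1}

```text
clock: 5.1
tcp_pos: [0.4999, 0.0832, 0.0265]
orientation: [2.553, 1.83, 0.0]
contact_force: [-0.9, -0.2, 0.7]
grip_width: -0.0003
```

```bash
python3 - <<'E'
from h import *
f=grab('wrist','w5.png')
o=status.get_obs();print(o['clock'],o['tcp_pos'],o['contact_force'])
xd=np.array([.949,-.316]);yd=np.array([.316,.949]);hsv=cv2.cvtColor(f['frame'],cv2.COLOR_BGR2HSV)
b=np.zeros(hsv.shape[:2],bool);b[195:300,318:405]=1
m=b&(hsv[...,1]>120)&(hsv[...,2]>120)&(hsv[...,0]<40)
cs,_=cv2.findContours(m.astype(np.uint8),0,1);k=max(cs,key=cv2.contourArea);(u,v),ax,a=cv2.fitEllipse(k)
p=ray(f,u,v,.034);print(u,v,p,'from tcp: x',(p[:2]-o['tcp_pos'][:2])@xd,'y',(p[:2]-o['tcp_pos'][:2])@yd)
E
```

```text
5.15 [0.50062314 0.08301288 0.02660445] [ 0.85451569 -0.75898967 -0.5190419 ]Traceback (most recent call last):
  File "<stdin>", line 7, in <module>
ValueError: max() iterable argument is empty
```

View pics/w5.png

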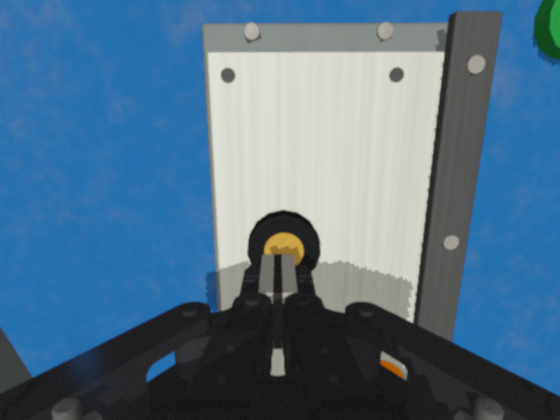

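```bash
python3 - <<'E'
from h import *
f=grab('side','s5.png');C=cloud(f)
a=f['frame'][190:290,220:370];cv2.imwrite('pics/s5c.png',cv2.resize(a,None,fx=5,fy=5,interpolation=2))
f=grab('wrist');C=cloud(f)
for v in range(240,300,6): print(v,[C[v,u].round(4).tolist() for u in (272,284,296)])
E
```

```text
240 [[0.499, 0.0901, 0.0352], [0.5045, 0.0875, 0.0332], [0.5102, 0.0858, 0.034]]
246 [[0.4977, 0.0865, 0.0336], [0.5035, 0.0845, 0.0336], [0.5092, 0.0823, 0.033]]
252 [[0.4967, 0.0836, 0.0341], [0.5024, 0.0813, 0.0333], [0.5082, 0.0795, 0.0337]]
258 [[0.5004, 0.093, 0.0649], [0.5051, 0.0911, 0.0642], [0.5073, 0.0767, 0.0345]]
264 [[0.5005, 0.0929, 0.0706], [0.5051, 0.0917, 0.0712], [0.5062, 0.0732, 0.0336]]
270 [[0.5006, 0.0932, 0.0767], [0.5049, 0.0913, 0.0759], [0.5085, 0.0862, 0.0681]]
276 [[0.5007, 0.0932, 0.0818], [0.5048, 0.0913, 0.0808], [0.5081, 0.0857, 0.0724]]
282 [[0.5006, 0.0927, 0.0855], [0.505, 0.0923, 0.0875], [0.5088, 0.0901, 0.0859]]
288 [[0.5008, 0.093, 0.0907], [0.5047, 0.0918, 0.0908], [0.5085, 0.0901, 0.0903]]
294 [[0.5007, 0.0925, 0.0938], [0.5045, 0.0913, 0.0939], [0.5086, 0.0915, 0.0966]]
```

View pics/s5c.png

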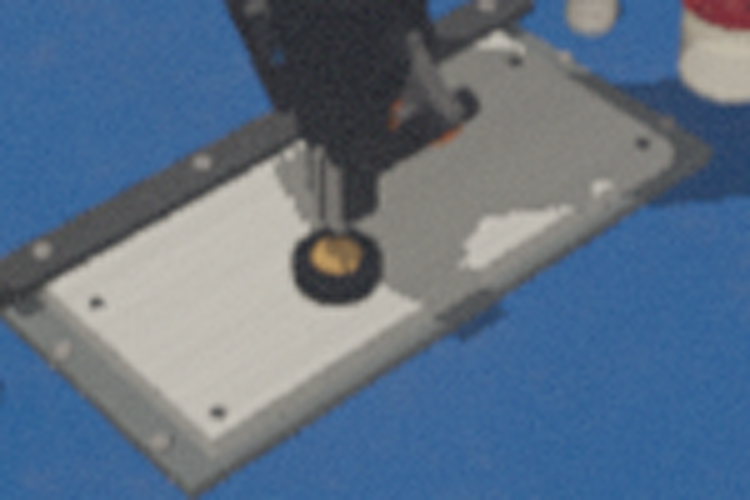

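```bash
python3 - <<'E'
from h import *
f=grab('side');C=cloud(f);o=status.get_obs()
print('tcp px',proj(f,o['tcp_pos']),'tcp+38',proj(f,o['tcp_pos']+[0,0,.038]),o['tcp_pos'])
for v in range(212,262,3): print(v,[C[v,u].round(3).tolist() for u in (284,287,290,293)])
a=f['frame'][200:270,250:330];cv2.imwrite('pics/s6c.png',cv2.resize(a,None,fx=8,fy=8,interpolation=2))
d=grab('scene','sc6.png');a=d['frame'][140:290,180:380];cv2.imwrite('pics/sc6c.png',cv2.resize(a,None,fx=3.9,fy=3.9,interpolation=2))
E
```

```text
tcp px (np.float64(289.0979333128763), np.float64(243.13254033053786)) tcp+38 (np.float64(289.14413961307764), np.float64(229.49184757403953)) [0.49947767 0.08331488 0.02645965]
212 [[0.5, 0.102, 0.124], [0.492, 0.105, 0.129], [0.49, 0.097, 0.124], [0.485, 0.094, 0.124]]
215 [[0.506, 0.093, 0.107], [0.491, 0.106, 0.122], [0.488, 0.1, 0.119], [0.491, 0.083, 0.106]]
218 [[0.506, 0.093, 0.099], [0.495, 0.099, 0.108], [0.489, 0.098, 0.11], [0.485, 0.095, 0.11]]
221 [[0.506, 0.092, 0.091], [0.494, 0.101, 0.102], [0.489, 0.098, 0.103], [0.48, 0.104, 0.111]]
224 [[0.504, 0.096, 0.087], [0.497, 0.096, 0.09], [0.491, 0.095, 0.091], [0.478, 0.107, 0.107]]
227 [[0.506, 0.093, 0.076], [0.497, 0.097, 0.083], [0.491, 0.094, 0.083], [0.487, 0.09, 0.082]]
230 [[0.504, 0.095, 0.07], [0.496, 0.098, 0.076], [0.492, 0.094, 0.075], [0.487, 0.09, 0.074]]
233 [[0.504, 0.096, 0.063], [0.497, 0.097, 0.067], [0.491, 0.095, 0.068], [0.488, 0.088, 0.064]]
236 [[0.516, 0.076, 0.033], [0.497, 0.097, 0.059], [0.506, 0.069, 0.032], [0.507, 0.054, 0.02]]
239 [[0.512, 0.082, 0.031], [0.506, 0.08, 0.033], [0.502, 0.076, 0.031], [0.497, 0.072, 0.03]]
242 [[0.509, 0.089, 0.03], [0.503, 0.086, 0.031], [0.497, 0.084, 0.031], [0.491, 0.082, 0.032]]
245 [[0.503, 0.098, 0.031], [0.498, 0.095, 0.032], [0.492, 0.093, 0.033], [0.487, 0.089, 0.032]]
248 [[0.499, 0.105, 0.031], [0.494, 0.102, 0.031], [0.49, 0.097, 0.028], [0.486, 0.091, 0.025]]
251 [[0.5, 0.104, 0.021], [0.494, 0.101, 0.022], [0.489, 0.098, 0.021], [0.485, 0.093, 0.02]]
254 [[0.496, 0.11, 0.02], [0.49, 0.108, 0.02], [0.485, 0.104, 0.02], [0.481, 0.1, 0.019]]
257 [[0.491, 0.118, 0.02], [0.486, 0.116, 0.021], [0.481, 0.112, 0.02], [0.477, 0.107, 0.019]]
260 [[0.488, 0.124, 0.019], [0.482, 0.123, 0.021], [0.477, 0.118, 0.02], [0.474, 0.112, 0.015]]
```

View pics/s6c.png

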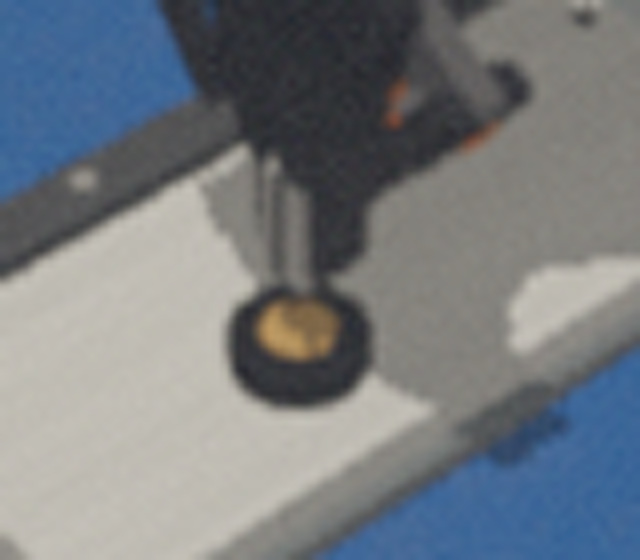

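View pics/sc6c.png

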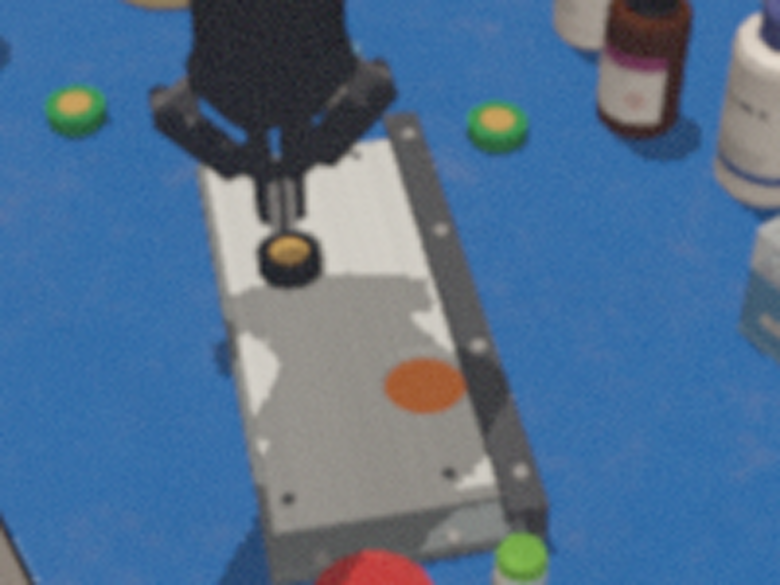

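The pictures disagree with the reported TCP. Both the side and wrist depth put the shut fingertips at z≈0.06, while the TCP reads 0.0265. The tips passed over the puck, which hasn't moved. I'll measure the real fingertip shape before going lower.

```bash
python3 - <<'E'
from h import *
f=grab('wrist','w6.png');o=status.get_obs();C=cloud(f)
T=np.eye(4);T[:3,:3]=R.from_rotvec(o['orientation']).as_matrix();T[:3,3]=o['tcp_pos']
q=(np.c_[C.reshape(-1,3),np.ones(C[...,0].size)]@np.linalg.inv(T).T)[:,:3].reshape(C.shape)
ok=(f['range_z']>0)&(q[...,2]<-.02)&(abs(q[...,1])<.03)
print('tool coords x,y,z mm; columns at lowest points')
for u in range(240,320,5):
    vs=np.where(ok[:,u])[0]
    print(u,[ (v,(q[v,u]*1000).round(0).tolist()) for v in vs[:10:3]])
fs=grab('side');Cs=cloud(fs);q=(np.c_[Cs.reshape(-1,3),np.ones(Cs[...,0].size)]@np.linalg.inv(T).T)[:,:3].reshape(Cs.shape)
ok=(fs['range_z']>0)&(q[...,2]<-.02)&(q[...,2]>-.07)&(abs(q[...,1])<.03)&(abs(q[...,0])<.03)
print('side z pct (largest=lowest)',np.percentile(q[ok][:,2],[50,90,97,99,100]).round(4),ok.sum())
E
```

```text
tool coords x,y,z mm; columns at lowest points
240 [(np.int64(291), [6.0, -14.0, -59.0]), (np.int64(294), [5.0, -14.0, -61.0]), (np.int64(297), [10.0, -13.0, -71.0]), (np.int64(300), [11.0, -12.0, -75.0])]
245 [(np.int64(270), [5.0, -14.0, -41.0]), (np.int64(273), [6.0, -14.0, -45.0]), (np.int64(276), [5.0, -13.0, -46.0]), (np.int64(279), [6.0, -13.0, -50.0])]
250 [(np.int64(266), [6.0, -12.0, -37.0]), (np.int64(269), [5.0, -12.0, -40.0]), (np.int64(272), [5.0, -12.0, -43.0]), (np.int64(275), [6.0, -11.0, -46.0])]
255 [(np.int64(265), [6.0, -10.0, -37.0]), (np.int64(268), [6.0, -10.0, -40.0]), (np.int64(271), [6.0, -10.0, -43.0]), (np.int64(274), [5.0, -10.0, -45.0])]
260 [(np.int64(265), [6.0, -8.0, -37.0]), (np.int64(268), [6.0, -8.0, -40.0]), (np.int64(271), [5.0, -8.0, -41.0]), (np.int64(274), [9.0, -7.0, -53.0])]
265 [(np.int64(254), [9.0, -6.0, -33.0]), (np.int64(257), [10.0, -6.0, -38.0]), (np.int64(260), [10.0, -6.0, -41.0]), (np.int64(263), [10.0, -6.0, -43.0])]
270 [(np.int64(254), [9.0, -4.0, -34.0]), (np.int64(257), [9.0, -4.0, -37.0]), (np.int64(260), [9.0, -4.0, -40.0])
[... 777 characters left out ...]
0, 6.0, -54.0])]
300 [(np.int64(265), [5.0, 9.0, -36.0]), (np.int64(268), [5.0, 9.0, -39.0]), (np.int64(271), [6.0, 9.0, -43.0]), (np.int64(274), [5.0, 8.0, -44.0])]
305 [(np.int64(266), [5.0, 11.0, -37.0]), (np.int64(269), [5.0, 11.0, -40.0]), (np.int64(272), [5.0, 11.0, -42.0]), (np.int64(275), [5.0, 10.0, -46.0])]
310 [(np.int64(270), [5.0, 13.0, -40.0]), (np.int64(273), [5.0, 13.0, -43.0]), (np.int64(276), [5.0, 12.0, -46.0]), (np.int64(279), [5.0, 12.0, -49.0])]
315 [(np.int64(291), [6.0, 13.0, -59.0]), (np.int64(294), [6.0, 13.0, -61.0]), (np.int64(297), [10.0, 11.0, -72.0]), (np.int64(300), [11.0, 11.0, -75.0])]
side z pct (largest=lowest) [-0.0494 -0.0366 -0.0325 -0.0299 -0.0282] 168
```

Call:
drive_tool:
  commands:
    - {"tx": -0.95,"ty": 0.3,"tz": 0,"rx": 0,"ry": 0,"rz": 0,"grip": 1}
    - {"tx": -0.95,"ty": 0.3,"tz": 0,"rx": 0,"ry": 0,"rz": 0,"grip": 1}
    - {"tx": 0,"ty": 0,"tz": -0.4,"rx": 0,"ry": 0,"rz": 0,"grip": 1}
    - {"tx": 0,"ty": 0,"tz": -0.4,"rx": 0,"ry": 0,"rz": 0,"grip": 1}
    - {"tx": 0,"ty": 0,"tz": -0.3,"rx": 0,"ry": 0,"rz": 0,"grip": 1}
    - {"tx": 0,"ty": 0,"tz": -0.2,"rx": 0,"ry": 0,"rz": 0,"grip": 1}
    - {"tx": 0,"ty": 0,"tz": 0,"rx": 0,"ry": 0,"rz": 0,"grip": 1}

```text
clock: 6.32
tcp_pos: [0.4615, 0.0951, 0.0001]
orientation: [-2.553, -1.83, 0.001]
contact_force: [-0.1, -1.5, 0.6]
grip_width: -0.0003
```

```bash
cat > tip.py <<'E'
from h import *
o=status.get_obs();T=np.eye(4);T[:3,:3]=R.from_rotvec(o['orientation']).as_matrix();T[:3,3]=o['tcp_pos']
xd=np.array([.949,-.316]);yd=np.array([.316,.949])
print(o['clock'],o['tcp_pos'].round(4),'F',o['contact_force'].round(2),'stage x,y',round(float((o['tcp_pos'][:2]-[.47283,.10495])@xd-.065),4),round(float(o['tcp_pos'][:2]@yd),4))
f=grab('wrist',sys.argv[1]+'w.png');C=cloud(f)
tool=lambda C:(np.c_[C.reshape(-1,3),np.ones(C[...,0].size)]@np.linalg.inv(T).T)[:,:3].reshape(C.shape)
q=tool(C);ok=(f['range_z']>0)&(abs(q[...,2]+.045)<.02)&(abs(q[...,1])<.006)&(abs(q[...,0]-.0095)<.002)
print('tip lowest z world (front face)',np.percentile(C[ok][:,2],[0,2,10]).round(4))
hsv=cv2.cvtColor(f['frame'],cv2.COLOR_BGR2HSV)
m=(f['range_z']>0)&(C[...,2]>.026)&(C[...,2]<.038)&(hsv[...,1]>120)&(hsv[...,2]>110)&(hsv[...,0]<40)
m=cv2.morphologyEx(m.astype(np.uint8),cv2.MORPH_OPEN,np.ones((3,3)))
cs,_=cv2.findContours(m,0,1)
for k in cs:
    if len(k)>8 and cv2.contourArea(k)>150:
        (u,v),ax,a=cv2.fitEllipse(k);p=ray(f,u,v,.034);d=p[:2]-o['tcp_pos'][:2]
        print('inset',(round(u),round(v)),np.round(ax),p.round(4),'rel x,y',(d@xd).round(4),(d@yd).round(4),'stage',((p[:2]-[.47283,.10495])@xd-.065).round(4),(p[:2]@yd).round(4))
s=grab('side',sys.argv[1]+'s.png')
a=np.vstack([cv2.resize(s['frame'][190:290,210:390],(720,400),interpolation=2)]);cv2.imwrite('pics/'+sys.argv[1]+'c.png',a)
E
python3 tip.py a1
```

```text
6.325 [4.615e-01 9.510e-02 1.000e-04] F [-0.1  -1.48  0.62] stage x,y -0.0727 0.2361
tip lowest z world (front face) [0.0327 0.0341 0.0379]
inset (377, 271) [41. 47.] [0.5021 0.0827 0.034 ] rel x,y 0.0425 0.0011 stage -0.0302 0.2371
```

View pics/a1c.png

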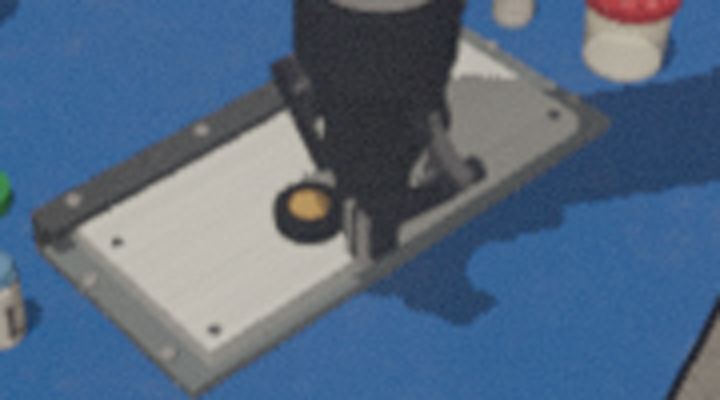

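View pics/a1w.png

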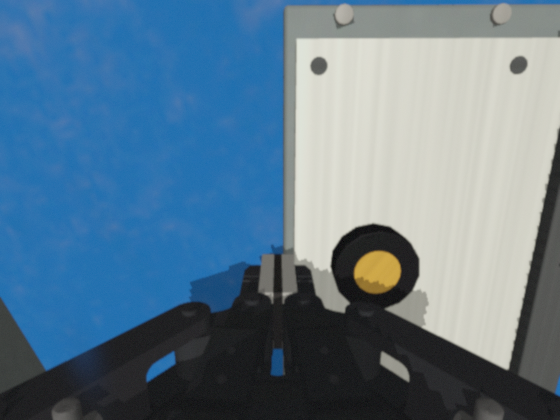

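The fingertips are at z≈0.033 with TCP z 0.000, left of the puck (inset at (377,271)). I'll lower gently to about 4 mm above the deck and watch the force.

Call:
drive_tool:
  commands:
    - {"tx": 0,"ty": 0,"tz": -0.1,"rx": 0,"ry": 0,"rz": 0,"grip": 1}
    - {"tx": 0,"ty": 0,"tz": -0.1,"rx": 0,"ry": 0,"rz": 0,"grip": 1}
    - {"tx": 0,"ty": 0,"tz": -0.1,"rx": 0,"ry": 0,"rz": 0,"grip": 1}
    - {"tx": 0,"ty": 0,"tz": 0,"rx": 0,"ry": 0,"rz": 0,"grip": 1}

```text
clock: 6.92
tcp_pos: [0.4614, 0.0953, -0.0057]
orientation: [-2.553, -1.831, 0.0]
contact_force: [-0.4, -0.1, -0.1]
grip_width: -0.0001
```

```bash
python3 tip.py a2
```

```text
6.925 [ 0.4614  0.0953 -0.0057] F [-0.4  -0.08 -0.05] stage x,y -0.0728 0.2362
tip lowest z world (front face) [0.0266 0.0284 0.0317]
inset (381, 278) [43. 48.] [0.5021 0.0827 0.034 ] rel x,y 0.0426 0.0009 stage -0.0302 0.2372
```

View pics/a2c.png

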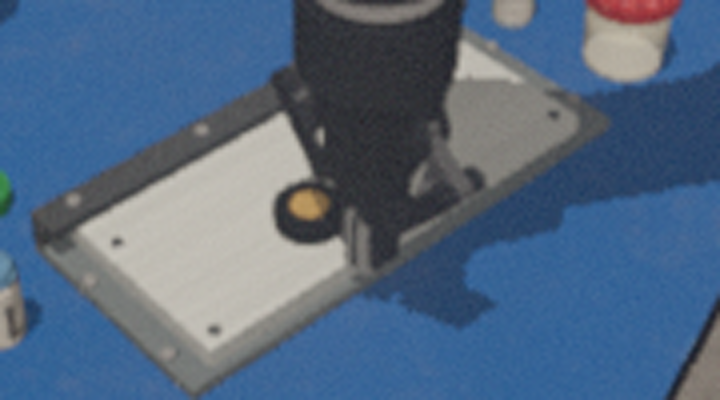

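Call:
drive_tool:
  commands:
    - {"tx": 0.237,"ty": -0.079,"tz": -0.05,"rx": 0,"ry": 0,"rz": 0,"grip": 1}
    - {"tx": 0.237,"ty": -0.079,"tz": 0,"rx": 0,"ry": 0,"rz": 0,"grip": 1}
    - {"tx": 0.237,"ty": -0.079,"tz": 0,"rx": 0,"ry": 0,"rz": 0,"grip": 1}
    - {"tx": 0.237,"ty": -0.079,"tz": 0,"rx": 0,"ry": 0,"rz": 0,"grip": 1}
    - {"tx": 0.237,"ty": -0.079,"tz": 0,"rx": 0,"ry": 0,"rz": 0,"grip": 1}
    - {"tx": 0,"ty": 0,"tz": 0,"rx": 0,"ry": 0,"rz": 0,"grip": 1}

```text
clock: 7.78
tcp_pos: [0.4859, 0.0872, -0.0065]
orientation: [2.553, 1.83, 0.001]
contact_force: [0.5, 0.4, -0.1]
grip_width: -0.0001
```

```bash
python3 tip.py a3
```

```text
7.775 [ 0.4859  0.0872 -0.0065] F [ 0.52  0.42 -0.1 ] stage x,y -0.047 0.2363
tip lowest z world (front face) [0.0203 0.021  0.0218]
inset (355, 279) [43. 48.] [0.516  0.0781 0.034 ] rel x,y 0.0315 0.0008 stage -0.0155 0.2371
```

View pics/a3w.png

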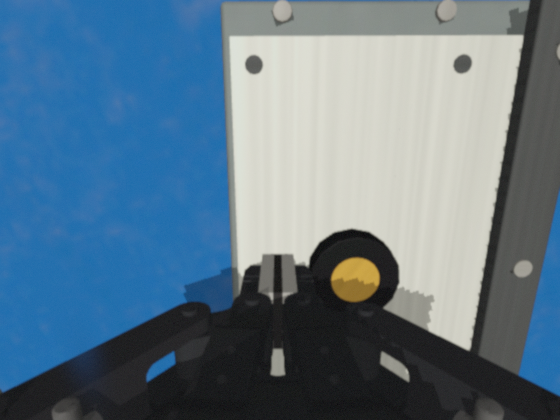

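The puck is moving: inset at (355,279), with the tip in contact 31.5 mm behind its centre. I'll keep pushing toward the rail.

Call:
drive_tool:
  commands:
    - {"tx": 0.237,"ty": -0.079,"tz": 0,"rx": 0,"ry": 0,"rz": 0,"grip": 1}
    - {"tx": 0.237,"ty": -0.079,"tz": 0,"rx": 0,"ry": 0,"rz": 0,"grip": 1}
    - {"tx": 0.237,"ty": -0.079,"tz": 0,"rx": 0,"ry": 0,"rz": 0,"grip": 1}
    - {"tx": 0.237,"ty": -0.079,"tz": 0,"rx": 0,"ry": 0,"rz": 0,"grip": 1}
    - {"tx": 0.237,"ty": -0.079,"tz": 0,"rx": 0,"ry": 0,"rz": 0,"grip": 1}
    - {"tx": 0.237,"ty": -0.079,"tz": 0,"rx": 0,"ry": 0,"rz": 0,"grip": 1}
    - {"tx": 0.237,"ty": -0.079,"tz": 0,"rx": 0,"ry": 0,"rz": 0,"grip": 1}
    - {"tx": 0,"ty": 0,"tz": 0,"rx": 0,"ry": 0,"rz": 0,"grip": 1}

```text
clock: 8.88
tcp_pos: [0.5191, 0.0762, -0.0064]
orientation: [2.553, 1.83, 0.001]
contact_force: [0.5, -0.5, -0.3]
grip_width: -0.0003
```

```bash
python3 tip.py a4
```

```text
8.875 [ 0.5191  0.0762 -0.0064] F [ 0.55 -0.53 -0.34] stage x,y -0.012 0.2363
tip lowest z world (front face) [0.0204 0.0209 0.0217]
inset (355, 279) [43. 48.] [0.5492 0.067  0.034 ] rel x,y 0.0315 0.0008 stage 0.0195 0.2371
```

View pics/a4w.png

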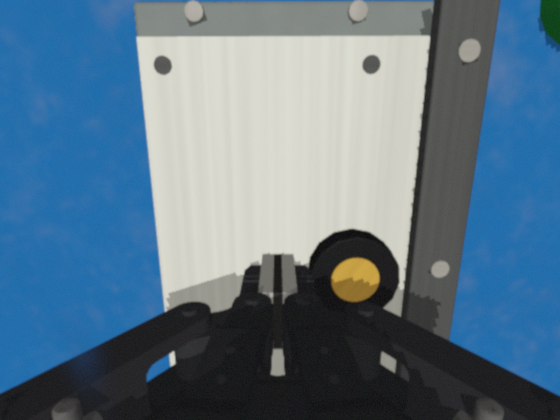

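Call:
drive_tool:
  commands:
    - {"tx": 0.11,"ty": -0.037,"tz": 0,"rx": 0,"ry": 0,"rz": 0,"grip": 1}
    - {"tx": 0.11,"ty": -0.037,"tz": 0,"rx": 0,"ry": 0,"rz": 0,"grip": 1}
    - {"tx": 0,"ty": 0,"tz": 0,"rx": 0,"ry": 0,"rz": 0,"grip": 1}

```text
clock: 9.35
tcp_pos: [0.523, 0.0748, -0.0065]
orientation: [2.553, 1.83, 0.0]
contact_force: [0.3, -0.1, 0.7]
grip_width: 0.0001
```

Call:
drive_tool:
  commands:
    - {"tx": 0.048,"ty": -0.016,"tz": 0,"rx": 0,"ry": 0,"rz": 0,"grip": 1}
    - {"tx": 0,"ty": 0,"tz": 0,"rx": 0,"ry": 0,"rz": 0,"grip": 1}

```text
clock: 9.6
tcp_pos: [0.5238, 0.0746, -0.0065]
orientation: [-2.553, -1.83, 0.0]
contact_force: [-0.8, 0.9, 0.5]
grip_width: 0.0002
```

Call:
drive_tool:
  commands:
    - {"tx": 0.048,"ty": -0.016,"tz": 0,"rx": 0,"ry": 0,"rz": 0,"grip": 1}
    - {"tx": 0,"ty": 0,"tz": 0,"rx": 0,"ry": 0,"rz": 0,"grip": 1}

```text
clock: 9.85
tcp_pos: [0.5248, 0.0742, -0.0065]
orientation: [2.553, 1.83, 0.0]
contact_force: [-0.2, -0.1, -0.6]
grip_width: 0.0002
```

```bash
python3 tip.py a5
```

```text
9.85 [ 0.5248  0.0742 -0.0065] F [-0.18 -0.12 -0.6 ] stage x,y -0.006 0.2363
tip lowest z world (front face) [0.0197 0.021  0.0218]
inset (354, 279) [43. 48.] [0.5545 0.0652 0.034 ] rel x,y 0.0311 0.0008 stage 0.0251 0.2371
```

View pics/a5w.png

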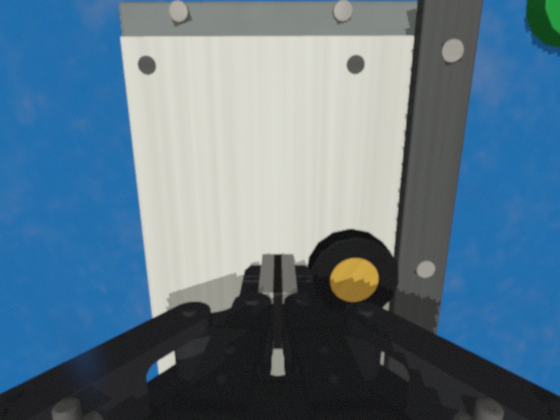

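Call:
drive_tool:
  commands:
    - {"tx": 0.048,"ty": -0.016,"tz": 0,"rx": 0,"ry": 0,"rz": 0,"grip": 1}
    - {"tx": 0,"ty": 0,"tz": 0,"rx": 0,"ry": 0,"rz": 0,"grip": 1}

```text
clock: 10.2
tcp_pos: [0.5253, 0.0741, -0.0066]
orientation: [-2.553, -1.831, 0.001]
contact_force: [-2.0, 0.5, 0.8]
grip_width: -0.0
```

Call:
drive_tool:
  commands:
    - {"tx": 0.04,"ty": -0.013,"tz": 0,"rx": 0,"ry": 0,"rz": 0,"grip": 1}
    - {"tx": 0,"ty": 0,"tz": 0,"rx": 0,"ry": 0,"rz": 0,"grip": 1}

```text
clock: 10.45
tcp_pos: [0.5255, 0.0739, -0.0067]
orientation: [-2.552, -1.83, 0.002]
contact_force: [-4.1, 1.3, 1.4]
grip_width: 0.0006
```

```bash
python3 tip.py a6
```

```text
10.45 [ 0.5255  0.0739 -0.0067] F [-4.05  1.27  1.43] stage x,y -0.0052 0.2362
tip lowest z world (front face) [0.0201 0.021  0.0217]
inset (353, 279) [43. 48.] [0.5548 0.065  0.034 ] rel x,y 0.0306 0.0008 stage 0.0254 0.237
```

The puck is against the rail (force rose to 4 N). Next I'll back off, lift, and go round behind it on the +y side.

Call:
drive_tool:
  commands:
    - {"tx": -0.285,"ty": 0.095,"tz": 0,"rx": 0,"ry": 0,"rz": 0,"grip": 1}
    - {"tx": 0,"ty": 0,"tz": 0.6,"rx": 0,"ry": 0,"rz": 0,"grip": 1}
    - {"tx": 0,"ty": 0,"tz": 0.6,"rx": 0,"ry": 0,"rz": 0,"grip": 1}
    - {"tx": 0.26,"ty": 0.7,"tz": 0,"rx": 0,"ry": 0,"rz": 0,"grip": 1}
    - {"tx": 0.34,"ty": 1.0,"tz": 0,"rx": 0,"ry": 0,"rz": 0,"grip": 1}
    - {"tx": 0.86,"ty": -0.25,"tz": 0,"rx": 0,"ry": 0,"rz": 0,"grip": 1}
    - {"tx": 0.87,"ty": -0.25,"tz": 0,"rx": 0,"ry": 0,"rz": 0,"grip": 1}
    - {"tx": 0,"ty": 0,"tz": 0,"rx": 0,"ry": 0,"rz": 0,"grip": 1}

```text
clock: 11.55
tcp_pos: [0.5691, 0.0992, 0.0172]
orientation: [2.553, 1.829, 0.001]
contact_force: [-1.5, -0.2, 0.1]
grip_width: 0.0003
```

```bash
python3 tip.py b1; python3 - <<'E'
from h import *
f=grab('scene','b1sc.png');a=f['frame'][140:290,180:380];cv2.imwrite('pics/b1scc.png',cv2.resize(a,None,fx=3.9,fy=3.9,interpolation=2))
hsv=cv2.cvtColor(f['frame'],cv2.COLOR_BGR2HSV);C=cloud(f)
xd=np.array([.949,-.316]);yd=np.array([.316,.949])
m=(hsv[...,0]>3)&(hsv[...,0]<22)&(hsv[...,1]>140)&(hsv[...,2]>100);b=np.zeros_like(m);b[225:250,265:315]=1
m&=b;cs,_=cv2.findContours(m.astype(np.uint8),0,1);k=max(cs,key=cv2.contourArea);(u,v),ax,a=cv2.fitEllipse(k);p=ray(f,u,v,.016);x,y,w,h=cv2.boundingRect(k)
print('pad',u,v,ax,(x,y,w,h),p,((p[:2]-[.47283,.10495])@xd-.065),(p[:2]@yd))
for t in ['pad','puck_center']:
  for q in spotter.masks_of('scene',t):
    mm=q['mask']
    if mm.sum()<600:
        cs,_=cv2.findContours(mm.astype(np.uint8),0,1);k=max(cs,key=cv2.contourArea);(u,v),ax,a=cv2.fitEllipse(k);p=ray(f,u,v,.016 if t=='pad' else .03);print(t,u,v,p,((p[:2]-[.47283,.10495])@xd-.065),(p[:2]@yd))
E
```

```text
11.55 [0.5691 0.0992 0.0172] F [-1.54 -0.18  0.14] stage x,y 0.0281 0.274
tip lowest z world (front face) [0.0496 0.0512 0.0548]
pad 288.55511474609375 238.5182647705078 (11.472305297851562, 18.86181640625) (279, 233, 20, 12) [ 0.52458407 -0.02579241  0.016     ] 0.025429214887986218 0.14129156542950086
pad 288.6903076171875 238.31556701660156 [ 0.52510394 -0.02546001  0.016     ] 0.025817530332493982 0.14177128987174625
puck_center 279.2291564941406 202.0684051513672 [0.55457437 0.06379919 0.03      ] 0.025579067328919014 0.23579093171876145
puck_center 199.30906677246094 167.82138061523438 [0.45029786 0.25925337 0.03      ] -0.13514286299184594 0.3883255734864607
puck_center 307.0213317871094 171.97195434570312 [0.66139561 0.11907013 0.03      ] 0.10948680382643416 0.3219985688814966
```

View pics/b1scc.png

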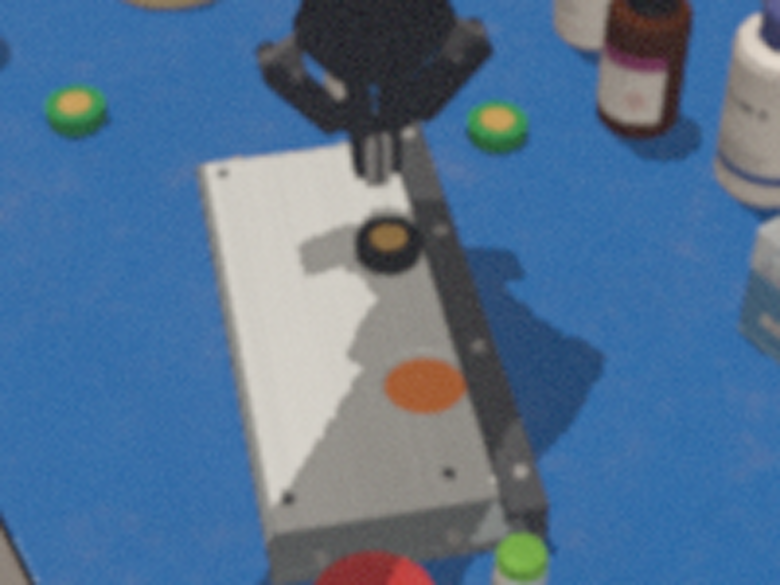

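View pics/b1c.png

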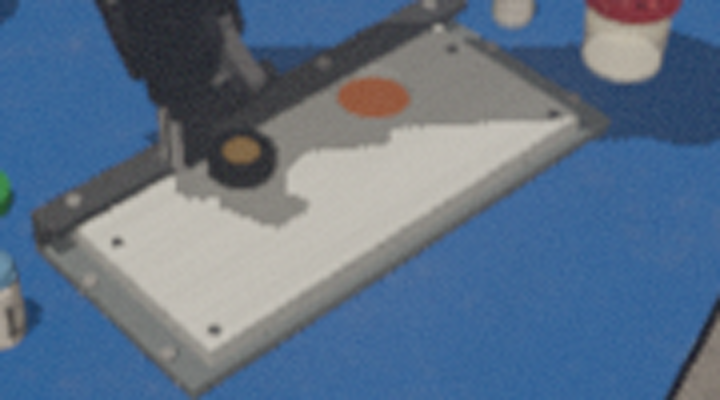

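Call:
drive_tool:
  commands:
    - {"tx": -0.11,"ty": 0.036,"tz": -0.6,"rx": 0,"ry": 0,"rz": 0,"grip": 1}
    - {"tx": 0,"ty": 0,"tz": -0.4,"rx": 0,"ry": 0,"rz": 0,"grip": 1}
    - {"tx": 0,"ty": 0,"tz": -0.2,"rx": 0,"ry": 0,"rz": 0,"grip": 1}
    - {"tx": 0,"ty": 0,"tz": -0.05,"rx": 0,"ry": 0,"rz": 0,"grip": 1}
    - {"tx": 0,"ty": 0,"tz": 0,"rx": 0,"ry": 0,"rz": 0,"grip": 1}

```text
clock: 12.42
tcp_pos: [0.5653, 0.1003, -0.0075]
orientation: [2.553, 1.83, 0.0]
contact_force: [0.0, 0.2, -0.8]
grip_width: 0.0
```

Call:
drive_tool:
  commands:
    - {"tx": -0.08,"ty": -0.237,"tz": -0.02,"rx": 0,"ry": 0,"rz": 0,"grip": 1}
    - {"tx": -0.078,"ty": -0.237,"tz": 0,"rx": 0,"ry": 0,"rz": 0,"grip": 1}
    - {"tx": -0.078,"ty": -0.237,"tz": 0,"rx": 0,"ry": 0,"rz": 0,"grip": 1}
    - {"tx": -0.078,"ty": -0.237,"tz": 0,"rx": 0,"ry": 0,"rz": 0,"grip": 1}
    - {"tx": -0.078,"ty": -0.237,"tz": 0,"rx": 0,"ry": 0,"rz": 0,"grip": 1}
    - {"tx": 0,"ty": 0,"tz": 0,"rx": 0,"ry": 0,"rz": 0,"grip": 1}

```text
clock: 13.18
tcp_pos: [0.5571, 0.0758, -0.0079]
orientation: [2.554, 1.829, -0.001]
contact_force: [0.1, -0.2, -0.1]
grip_width: 0.0001
```

```bash
cat > sc.py <<'E'
from h import *
o=status.get_obs();xd=np.array([.949,-.316]);yd=np.array([.316,.949])
print(o['clock'],o['tcp_pos'].round(4),'F',o['contact_force'].round(2),'stage x,y',round(float((o['tcp_pos'][:2]-[.47283,.10495])@xd-.065),4),round(float(o['tcp_pos'][:2]@yd),4))
ims=[]
for n,(r0,r1,c0,c1) in {'scene':(140,290,180,380),'side':(180,290,200,380)}.items():
    f=grab(n);a=f['frame'][r0:r1,c0:c1];ims.append(cv2.resize(a,(400,300),interpolation=2))
    for q in spotter.masks_of(n,'puck_center'):
        mm=q['mask'];cs,_=cv2.findContours(mm.astype(np.uint8),0,1);k=max(cs,key=cv2.contourArea)
        if len(k)<6: continue
        (u,v),ax,_=cv2.fitEllipse(k);p=ray(f,u,v,.03);x=(p[:2]-[.47283,.10495])@xd-.065
        if abs(x)<.06: 
            C=cloud(f);print(n,(round(u),round(v)),p.round(4),'stage',x.round(4),(p[:2]@yd).round(4),'z',np.percentile(C[mm][:,2],[10,50,90]).round(4))
w=grab('wrist');ims.append(cv2.resize(w['frame'],(400,300)))
cv2.imwrite('pics/'+sys.argv[1]+'.png',np.vstack([np.hstack(ims[:2]),np.hstack([ims[2],np.zeros_like(ims[2])])]))
E
python3 sc.py d1
```

```text
13.175 [ 0.5571  0.0758 -0.0079] F [ 0.05 -0.18 -0.06] stage x,y 0.0242 0.248
scene (281, 209) [0.5483 0.0441 0.03  ] stage 0.0259 0.2152 z [0.0276 0.0337 0.0354]
```

View pics/d1.png

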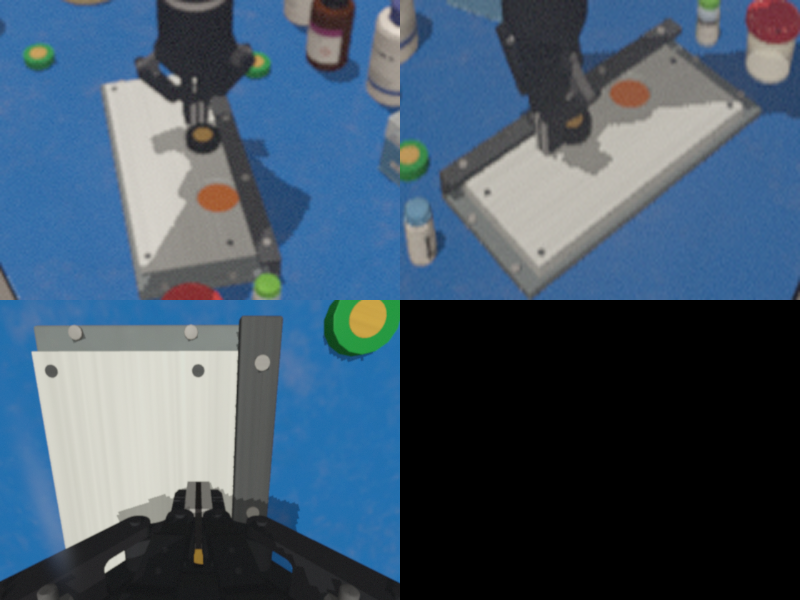

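Call:
drive_tool:
  commands:
    - {"tx": -0.07,"ty": -0.24,"tz": 0,"rx": 0,"ry": 0,"rz": 0,"grip": 1}
    - {"tx": -0.07,"ty": -0.24,"tz": 0,"rx": 0,"ry": 0,"rz": 0,"grip": 1}
    - {"tx": -0.073,"ty": -0.24,"tz": 0,"rx": 0,"ry": 0,"rz": 0,"grip": 1}
    - {"tx": -0.073,"ty": -0.24,"tz": 0,"rx": 0,"ry": 0,"rz": 0,"grip": 1}
    - {"tx": -0.073,"ty": -0.24,"tz": 0,"rx": 0,"ry": 0,"rz": 0,"grip": 1}
    - {"tx": -0.073,"ty": -0.24,"tz": 0,"rx": 0,"ry": 0,"rz": 0,"grip": 1}
    - {"tx": -0.073,"ty": -0.24,"tz": 0,"rx": 0,"ry": 0,"rz": 0,"grip": 1}
    - {"tx": -0.073,"ty": -0.24,"tz": 0,"rx": 0,"ry": 0,"rz": 0,"grip": 1}
    - {"tx": 0,"ty": 0,"tz": 0,"rx": 0,"ry": 0,"rz": 0,"grip": 1}

```text
clock: 14.55
tcp_pos: [0.5456, 0.0375, -0.0079]
orientation: [2.554, 1.829, -0.0]
contact_force: [0.1, -0.2, -0.8]
grip_width: -0.0003
```

```bash
python3 sc.py d2
```

```text
14.55 [ 0.5456  0.0375 -0.0079] F [ 0.12 -0.24 -0.77] stage x,y 0.0254 0.208
scene (285, 222) [0.5348 0.0064 0.03  ] stage 0.025 0.1751 z [0.0273 0.0336 0.0355]
side (338, 187) [ 0.4921 -0.1438  0.03  ] stage 0.0319 0.019 z [0.005  0.0281 0.0461]
```

View pics/d2.png

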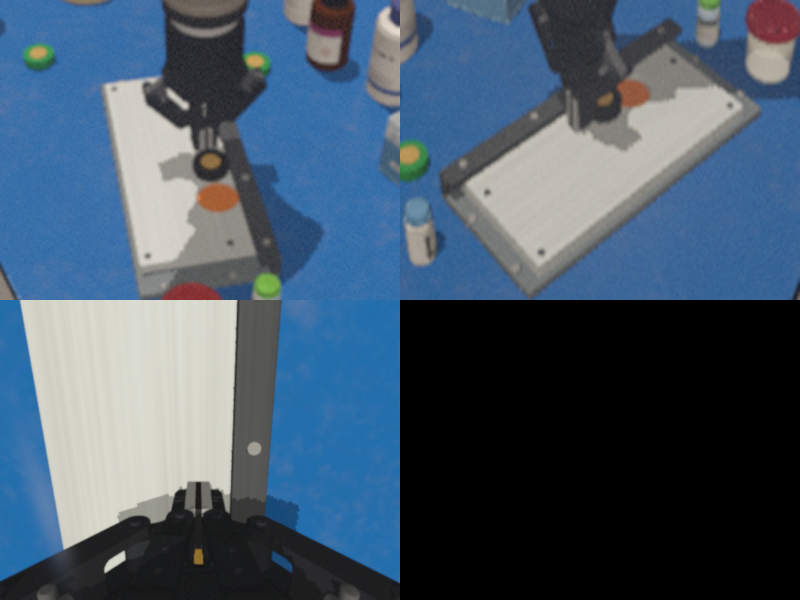

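Call:
drive_tool:
  commands:
    - {"tx": -0.056,"ty": -0.193,"tz": 0,"rx": 0,"ry": 0,"rz": 0,"grip": 1}
    - {"tx": -0.056,"ty": -0.193,"tz": 0,"rx": 0,"ry": 0,"rz": 0,"grip": 1}
    - {"tx": -0.056,"ty": -0.193,"tz": 0,"rx": 0,"ry": 0,"rz": 0,"grip": 1}
    - {"tx": -0.056,"ty": -0.193,"tz": 0,"rx": 0,"ry": 0,"rz": 0,"grip": 1}
    - {"tx": -0.056,"ty": -0.193,"tz": 0,"rx": 0,"ry": 0,"rz": 0,"grip": 1}
    - {"tx": -0.056,"ty": -0.193,"tz": 0,"rx": 0,"ry": 0,"rz": 0,"grip": 1}
    - {"tx": 0,"ty": 0,"tz": 0,"rx": 0,"ry": 0,"rz": 0,"grip": 1}

```text
clock: 15.68
tcp_pos: [0.5389, 0.0144, -0.0079]
orientation: [2.554, 1.83, -0.001]
contact_force: [-0.4, -1.0, -0.0]
grip_width: -0.0002
```

```bash
python3 sc.py d3
```

```text
15.675 [ 0.5389  0.0144 -0.0079] F [-0.42 -0.99 -0.04] stage x,y 0.0263 0.1839
scene (288, 230) [ 0.528  -0.0165  0.03  ] stage 0.0257 0.1511 z [0.0246 0.0334 0.0355]
side (287, 238) [0.5091 0.0748 0.03  ] stage -0.021 0.2319 z [0.0026 0.0087 0.0283]
side (302, 214) [ 0.5194 -0.0078  0.03  ] stage 0.0148 0.1568 z [0.0237 0.0306 0.0329]
```

View pics/d3.png

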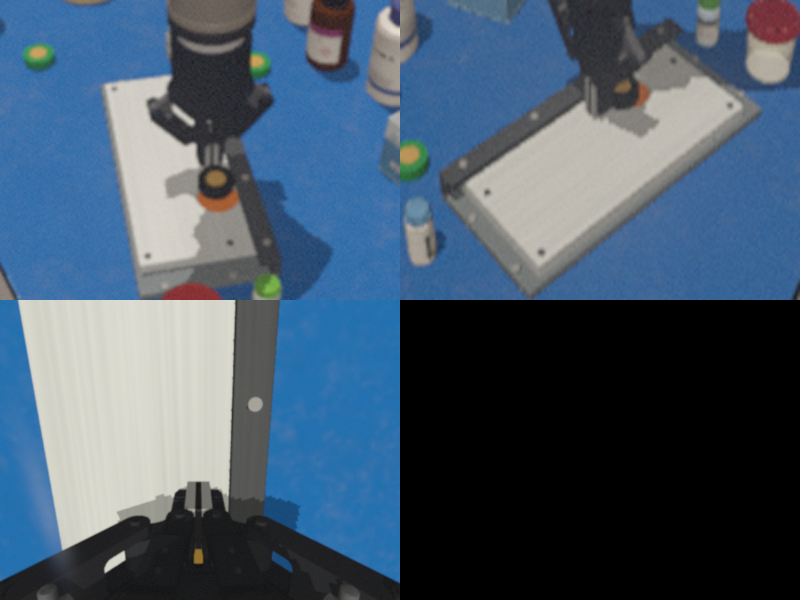

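Call:
drive_tool:
  commands:
    - {"tx": -0.047,"ty": -0.142,"tz": 0,"rx": 0,"ry": 0,"rz": 0,"grip": 1}
    - {"tx": -0.047,"ty": -0.142,"tz": 0,"rx": 0,"ry": 0,"rz": 0,"grip": 1}
    - {"tx": 0,"ty": 0,"tz": 0,"rx": 0,"ry": 0,"rz": 0,"grip": 1}

```text
clock: 16.3
tcp_pos: [0.537, 0.0088, -0.0079]
orientation: [2.554, 1.83, -0.001]
contact_force: [-0.0, 0.1, 0.3]
grip_width: -0.0001
```

Call:
drive_tool:
  commands:
    - {"tx": -0.032,"ty": -0.095,"tz": 0,"rx": 0,"ry": 0,"rz": 0,"grip": 1}
    - {"tx": 0,"ty": 0,"tz": 0,"rx": 0,"ry": 0,"rz": 0,"grip": 1}

```text
clock: 16.55
tcp_pos: [0.5364, 0.0072, -0.0079]
orientation: [2.553, 1.83, -0.0]
contact_force: [0.2, 0.4, 0.7]
grip_width: -0.0
```

```bash
python3 sc.py d4
```

```text
16.55 [ 0.5364  0.0072 -0.0079] F [0.23 0.39 0.73] stage x,y 0.0263 0.1764
scene (288, 234) [ 0.5241 -0.0259  0.03  ] stage 0.025 0.1411 z [0.022  0.0305 0.0346]
```

View pics/d4.png

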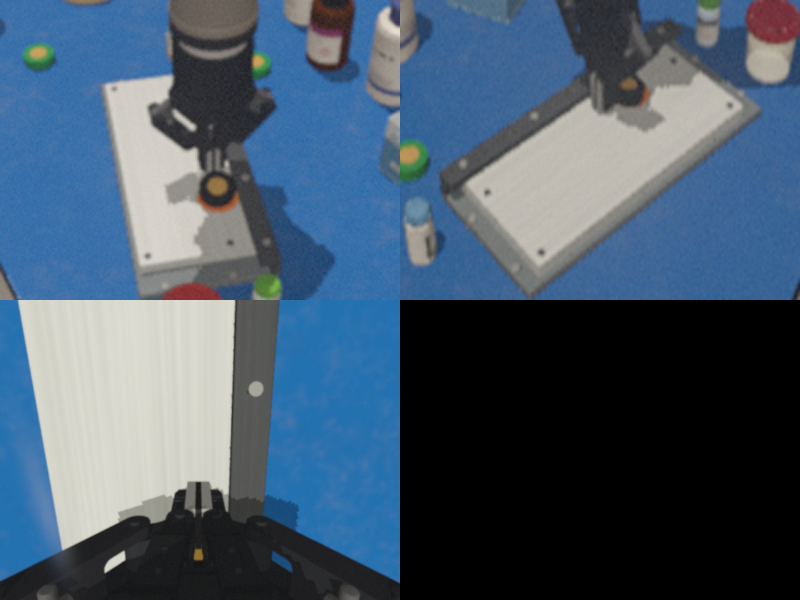

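Call:
drive_tool:
  commands:
    - {"tx": -0.032,"ty": -0.095,"tz": 0,"rx": 0,"ry": 0,"rz": 0,"grip": 1}
    - {"tx": 0,"ty": 0,"tz": 0,"rx": 0,"ry": 0,"rz": 0,"grip": 1}

```text
clock: 17.05
tcp_pos: [0.5359, 0.0054, -0.0079]
orientation: [2.553, 1.83, -0.0]
contact_force: [0.6, -0.0, -0.3]
grip_width: -0.0001
```

Call:
drive_tool:
  commands:
    - {"tx": -0.032,"ty": -0.095,"tz": 0,"rx": 0,"ry": 0,"rz": 0,"grip": 1}
    - {"tx": 0,"ty": 0,"tz": 0,"rx": 0,"ry": 0,"rz": 0,"grip": 1}

```text
clock: 17.3
tcp_pos: [0.5352, 0.0034, -0.0079]
orientation: [2.553, 1.83, -0.0]
contact_force: [0.3, 0.3, -0.2]
grip_width: 0.0003
```

```bash
python3 sc.py d5
```

```text
17.3 [ 0.5352  0.0034 -0.0079] F [ 0.32  0.32 -0.24] stage x,y 0.0263 0.1724
scene (289, 236) [ 0.5214 -0.0306  0.03  ] stage 0.0239 0.1357 z [0.0227 0.0277 0.0292]
side (305, 214) [ 0.5148 -0.0132  0.03  ] stage 0.0121 0.1502 z [0.0193 0.0251 0.027 ]
```

View pics/d5.png

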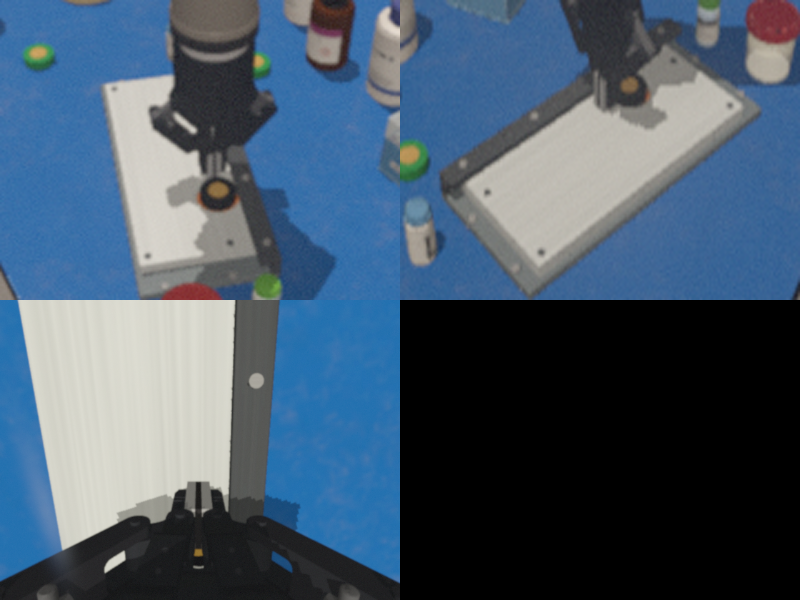

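The puck has dropped: its top now reads z≈0.028, 6 mm proud. I'll lift clear and look at it from above.

Call:
drive_tool:
  commands:
    - {"tx": 0.02,"ty": 0.06,"tz": 0.5,"rx": 0,"ry": 0,"rz": 0,"grip": 1}
    - {"tx": 0,"ty": 0,"tz": 1,"rx": 0,"ry": 0,"rz": 0,"grip": 1}
    - {"tx": 0,"ty": 0,"tz": 1,"rx": 0,"ry": 0,"rz": 0,"grip": 1}
    - {"tx": -0.28,"ty": -0.83,"tz": 0.5,"rx": 0,"ry": 0,"rz": 0,"grip": 1}
    - {"tx": -0.28,"ty": -0.83,"tz": 0,"rx": 0,"ry": 0,"rz": 0,"grip": 1}
    - {"tx": -0.28,"ty": -0.83,"tz": 0,"rx": 0,"ry": 0,"rz": 0,"grip": 1}
    - {"tx": 0,"ty": 0,"tz": 0,"rx": 0,"ry": 0,"rz": 0,"grip": 1}

```text
clock: 18.42
tcp_pos: [0.5174, -0.0475, 0.0514]
orientation: [-2.556, -1.825, 0.003]
contact_force: [0.0, 0.5, -0.7]
grip_width: 0.0002
```

```bash
cat > wp.py <<'E'
from h import *
o=status.get_obs();xd=np.array([.949,-.316]);yd=np.array([.316,.949])
print(o['clock'],o['tcp_pos'].round(4),'F',o['contact_force'].round(2))
f=grab('wrist',sys.argv[1]+'.png');C=cloud(f);hsv=cv2.cvtColor(f['frame'],cv2.COLOR_BGR2HSV);zt=float(sys.argv[2])
for q in spotter.masks_of('wrist','puck_center'):
    mm=q['mask']&(f['range_z']>0);cs,_=cv2.findContours(q['mask'].astype(np.uint8),0,1);k=max(cs,key=cv2.contourArea)
    (u,v),ax,_=cv2.fitEllipse(k);p=ray(f,u,v,zt);d=p[:2]-o['tcp_pos'][:2]
    x,y,w,h=cv2.boundingRect(k)
    P=C[mm];A=np.c_[P[:,:2]-P[:,:2].mean(0),np.ones(len(P))];c=np.linalg.lstsq(A,P[:,2],rcond=None)[0]
    print(round(q['confidence'],2),(round(u),round(v)),np.round(ax),p.round(4),'stage',((p[:2]-[.47283,.10495])@xd-.065).round(4),(p[:2]@yd).round(4),'topz',np.percentile(P[:,2],[10,50,90]).round(4),'tilt deg',np.degrees(np.arctan(np.hypot(*c[:2]))).round(1),'d world',d.round(4),(x,y,w,h))
    r1=cv2.dilate(q['mask'].astype(np.uint8),np.ones((35,35))).astype(bool)&~cv2.dilate(q['mask'].astype(np.uint8),np.ones((17,17))).astype(bool)&(hsv[...,1]<60)&(hsv[...,2]>90)
    if r1.any(): print('deck z around',np.median(C[r1][:,2]).round(4))
E
python3 wp.py e1 .028
```

```text
18.425 [ 0.5174 -0.0475  0.0514] F [ 0.05  0.47 -0.69]
0.72 (278, 192) [64. 65.] [ 0.5246 -0.0251  0.028 ] stage 0.0252 0.1419 topz [0.0265 0.0275 0.0284] tilt deg 0.8 d world [0.0072 0.0223] (245, 159, 66, 66)
deck z around 0.0218
```

View pics/e1.png

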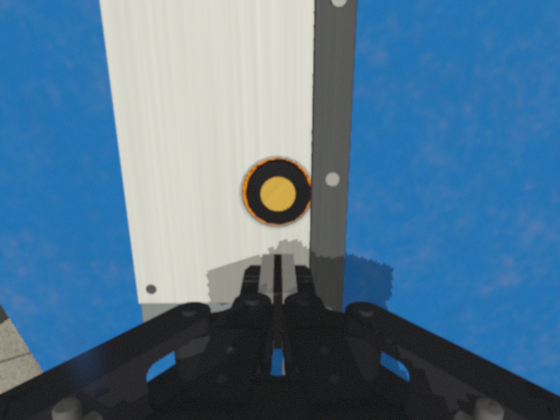

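The puck sits flat in the pocket at pixel (278,192): top z 0.0275, tilt under 1°, orange sliver around it. I'll centre over it and come down.

Call:
drive_tool:
  commands:
    - {"tx": 0.18,"ty": 0.555,"tz": 0,"rx": 0,"ry": 0,"rz": 0,"grip": 1}
    - {"tx": 0.18,"ty": 0.56,"tz": -0.3,"rx": 0,"ry": 0,"rz": 0,"grip": 1}
    - {"tx": 0,"ty": 0,"tz": -0.7,"rx": 0,"ry": 0,"rz": 0,"grip": 1}
    - {"tx": 0,"ty": 0,"tz": -0.7,"rx": 0,"ry": 0,"rz": 0,"grip": 1}
    - {"tx": 0,"ty": 0,"tz": -0.5,"rx": 0,"ry": 0,"rz": 0,"grip": 1}
    - {"tx": 0,"ty": 0,"tz": -0.2,"rx": 0,"ry": 0,"rz": 0,"grip": 1}
    - {"tx": 0,"ty": 0,"tz": -0.05,"rx": 0,"ry": 0,"rz": 0,"grip": 1}
    - {"tx": 0,"ty": 0,"tz": 0,"rx": 0,"ry": 0,"rz": 0,"grip": 1}

```text
clock: 19.52
tcp_pos: [0.5263, -0.0228, 0.0033]
orientation: [2.553, 1.83, 0.001]
contact_force: [0.1, 0.0, 0.4]
grip_width: -0.0
```

```bash
python3 sc.py e2
```

```text
19.525 [ 0.5263 -0.0228  0.0033] F [0.15 0.03 0.43] stage x,y 0.0261 0.1447
scene (289, 238) [ 0.5189 -0.0347  0.03  ] stage 0.0229 0.131 z [0.0218 0.0275 0.0293]
side (303, 214) [ 0.517  -0.0103  0.03  ] stage 0.0133 0.1536 z [0.0193 0.0248 0.0267]
```

View pics/e2.png

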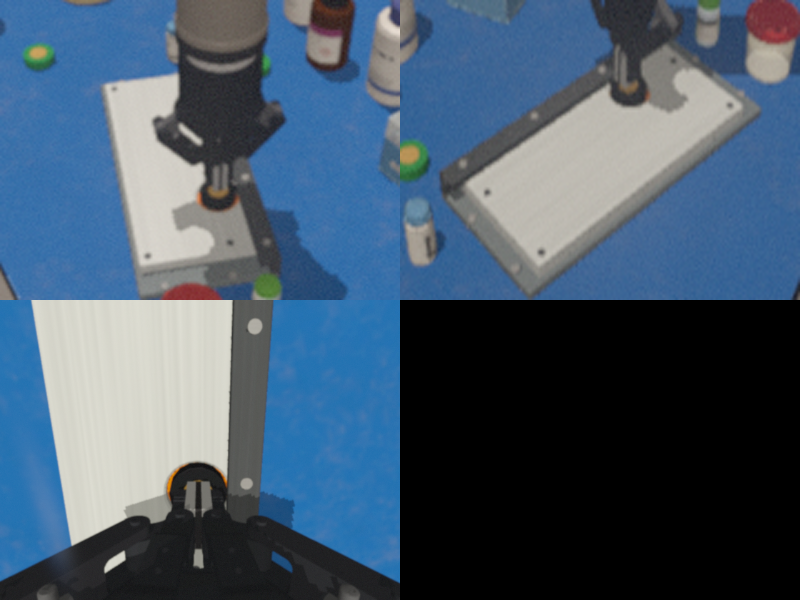

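Call:
drive_tool:
  commands:
    - {"tx": -0.085,"ty": -0.115,"tz": 0,"rx": 0,"ry": 0,"rz": 0,"grip": 1}
    - {"tx": 0,"ty": 0,"tz": -0.15,"rx": 0,"ry": 0,"rz": 0,"grip": 1}
    - {"tx": 0,"ty": 0,"tz": -0.1,"rx": 0,"ry": 0,"rz": 0,"grip": 1}
    - {"tx": 0,"ty": 0,"tz": 0,"rx": 0,"ry": 0,"rz": 0,"grip": 1}

```text
clock: 20.27
tcp_pos: [0.5243, -0.0249, -0.0021]
orientation: [-2.553, -1.83, 0.0]
contact_force: [0.4, 0.6, 0.3]
grip_width: 0.0
```

Call:
drive_tool:
  commands:
    - {"tx": 0,"ty": 0,"tz": -0.05,"rx": 0,"ry": 0,"rz": 0,"grip": 1}
    - {"tx": 0,"ty": 0,"tz": -0.05,"rx": 0,"ry": 0,"rz": 0,"grip": 1}
    - {"tx": 0,"ty": 0,"tz": 0,"rx": 0,"ry": 0,"rz": 0,"grip": 1}

```text
clock: 20.65
tcp_pos: [0.5244, -0.0249, -0.0036]
orientation: [-2.553, -1.831, -0.0]
contact_force: [-1.5, 0.7, 4.8]
grip_width: -0.0002
```

Call:
drive_tool:
  commands:
    - {"tx": 0,"ty": 0,"tz": -0.05,"rx": 0,"ry": 0,"rz": 0,"grip": 1}
    - {"tx": 0,"ty": 0,"tz": 0,"rx": 0,"ry": 0,"rz": 0,"grip": 1}

```text
clock: 20.9
tcp_pos: [0.5244, -0.0249, -0.0045]
orientation: [2.553, 1.831, 0.0]
contact_force: [-2.2, 0.2, 6.0]
grip_width: -0.0001
```

Call:
drive_tool:
  commands:
    - {"tx": 0,"ty": 0,"tz": -0.05,"rx": 0,"ry": 0,"rz": 0,"grip": 1}
    - {"tx": 0,"ty": 0,"tz": 0,"rx": 0,"ry": 0,"rz": 0,"grip": 1}

```text
clock: 21.15
tcp_pos: [0.5244, -0.0249, -0.0055]
orientation: [2.553, 1.831, 0.0]
contact_force: [-1.4, -0.3, 5.4]
grip_width: 0.0
```

Contact at about 5–6 N and the pad is sliding. I'll continue in 1 mm steps.

Call:
drive_tool:
  commands:
    - {"tx": 0,"ty": 0,"tz": -0.05,"rx": 0,"ry": 0,"rz": 0,"grip": 1}
    - {"tx": 0,"ty": 0,"tz": 0,"rx": 0,"ry": 0,"rz": 0,"grip": 1}

```text
clock: 21.4
tcp_pos: [0.5244, -0.025, -0.0065]
orientation: [2.553, 1.83, 0.0]
contact_force: [-1.0, -0.1, 5.2]
grip_width: 0.0004
```

Call:
drive_tool:
  commands:
    - {"tx": 0,"ty": 0,"tz": -0.05,"rx": 0,"ry": 0,"rz": 0,"grip": 1}
    - {"tx": 0,"ty": 0,"tz": 0,"rx": 0,"ry": 0,"rz": 0,"grip": 1}

```text
clock: 21.65
tcp_pos: [0.5244, -0.0249, -0.0076]
orientation: [-2.553, -1.83, -0.0]
contact_force: [-1.1, 0.5, 6.1]
grip_width: 0.0003
```

Call:
drive_tool:
  commands:
    - {"tx": 0,"ty": 0,"tz": -0.05,"rx": 0,"ry": 0,"rz": 0,"grip": 1}
    - {"tx": 0,"ty": 0,"tz": 0,"rx": 0,"ry": 0,"rz": 0,"grip": 1}

```text
clock: 21.9
tcp_pos: [0.5244, -0.0249, -0.0081]
orientation: [-2.553, -1.83, -0.0]
contact_force: [-3.6, -0.6, 11.6]
grip_width: 0.0002
```

Call:
drive_tool:
  commands:
    - {"tx": 0,"ty": 0,"tz": -0.02,"rx": 0,"ry": 0,"rz": 0,"grip": 1}
    - {"tx": 0,"ty": 0,"tz": 0,"rx": 0,"ry": 0,"rz": 0,"grip": 1}

```text
clock: 22.15
tcp_pos: [0.5245, -0.0249, -0.0082]
orientation: [2.553, 1.83, 0.0]
contact_force: [-3.9, 0.3, 14.8]
grip_width: 0.0004
```

Call:
drive_tool:
  commands:
    - {"tx": 0,"ty": 0,"tz": -0.01,"rx": 0,"ry": 0,"rz": 0,"grip": 1}
    - {"tx": 0,"ty": 0,"tz": 0,"rx": 0,"ry": 0,"rz": 0,"grip": 1}

```text
clock: 22.4
tcp_pos: [0.5244, -0.0249, -0.0082]
orientation: [-2.553, -1.83, -0.0]
contact_force: [-5.4, 0.3, 17.8]
grip_width: 0.0001
```

The position has stopped moving and the force climbed to 18 N, so this is the hard stop. I'll lift and check.

Call:
drive_tool:
  commands:
    - {"tx": 0,"ty": 0,"tz": 0.1,"rx": 0,"ry": 0,"rz": 0,"grip": 1}
    - {"tx": 0,"ty": 0,"tz": 0.6,"rx": 0,"ry": 0,"rz": 0,"grip": 1}
    - {"tx": 0,"ty": 0,"tz": 1,"rx": 0,"ry": 0,"rz": 0,"grip": 1}
    - {"tx": 0,"ty": 0,"tz": 1,"rx": 0,"ry": 0,"rz": 0,"grip": 1}
    - {"tx": -0.2,"ty": -0.6,"tz": 0.5,"rx": 0,"ry": 0,"rz": 0,"grip": 1}
    - {"tx": -0.2,"ty": -0.6,"tz": 0,"rx": 0,"ry": 0,"rz": 0,"grip": 1}
    - {"tx": 0,"ty": 0,"tz": 0,"rx": 0,"ry": 0,"rz": 0,"grip": 1}

```text
clock: 23.28
tcp_pos: [0.5152, -0.051, 0.0539]
orientation: [-2.556, -1.827, 0.002]
contact_force: [-0.1, -0.8, 0.3]
grip_width: 0.0002
```

```bash
python3 wp.py g1 .022; python3 sc.py g2; python3 - <<'E'
from h import *
f=grab('wrist');C=cloud(f)
for r0 in (185,192,200): print([ (u,(C[r0,u,2]*1000).round(1)) for u in range(215,312,6)])
a=f['frame'][140:260,200:340];cv2.imwrite('pics/g1c.png',cv2.resize(a,None,fx=5,fy=5,interpolation=2))
E
```

```text
23.275 [ 0.5152 -0.051   0.0539] F [-0.15 -0.79  0.31]
0.67 (280, 183) [63. 63.] [ 0.5246 -0.0254  0.022 ] stage 0.0253 0.1417 topz [0.0206 0.0216 0.0225] tilt deg 0.7 d world [0.0094 0.0256] (248, 151, 64, 64)
deck z around 0.0218
23.375 [ 0.5158 -0.0493  0.0539] F [-0.78  0.51  0.5 ] stage x,y 0.0245 0.1162
scene (289, 238) [ 0.5194 -0.0346  0.03  ] stage 0.0233 0.1313 z [0.0189 0.0217 0.0234]
side (303, 214) [ 0.5183 -0.0105  0.03  ] stage 0.0146 0.1538 z [0.0181 0.0195 0.0209]
[(215, np.float64(22.0)), (221, np.float64(21.5)), (227, np.float64(21.7)), (233, np.float64(22.0)), (239, np.float64(20.3)), (245, np.float64(9.0)), (251, np.float64(22.5)), (257, np.float64(21.4)), (263, np.float64(22.0)), (269, np.float64(22.5)), (275, np.float64(21.5)), (281, np.float64(21.4)), (287, np.float64(22.0)), (293, np.float64(21.8)), (299, np.float64(21.8)), (305, np.float64(22.3)), (311, np.float64(8.8))]
[(215, np.float64(21.4)), (221, np.float64(20.7)), (227, np.float64(22.5)), (233, np.float64(22.0)), (239, np.float64(21.8)), (245, np.float64(10.0)), (251, np.float64(22.6)), (257, np.float64(20.4)), (263, np.float64(21.3)), (269, np.float64(21.7)), (275, np.float64(21.6)), (281, np.float64(22.7)), (287, np.float64(22.0)), (293, np.float64(22.0)), (299, np.float64(21.9)), (305, np.float64(21.6)), (311, np.float64(9.3))]
[(215, np.float64(22.1)), (221, np.float64(20.8)), (227, np.float64(21.8)), (233, np.float64(22.2)), (239, np.float64(22.2)), (245, np.float64(17.9)), (251, np.float64(21.9)), (257, np.float64(23.0)), (263, np.float64(21.2)), (269, np.float64(21.4)), (275, np.float64(21.6)), (281, np.float64(22.2)), (287, np.float64(21.5)), (293, np.float64(22.3)), (299, np.float64(21.3)), (305, np.float64(22.1)), (311, np.float64(23.3))]
```

View pics/g1c.png

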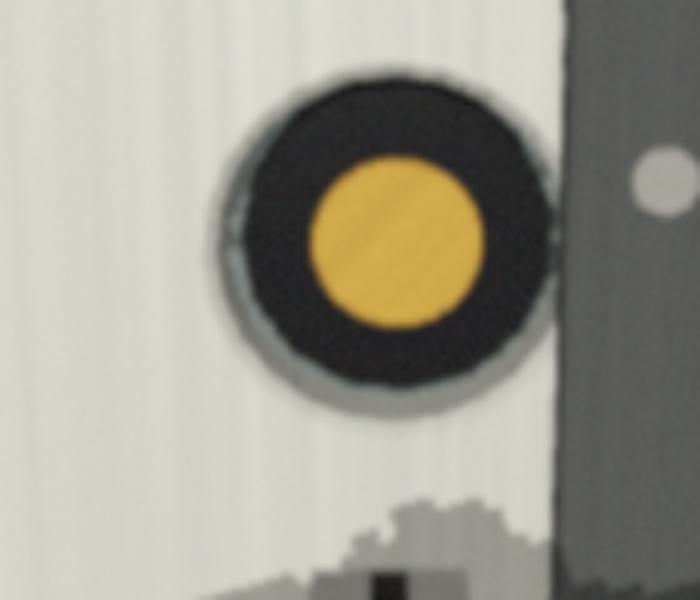

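View pics/g2.png

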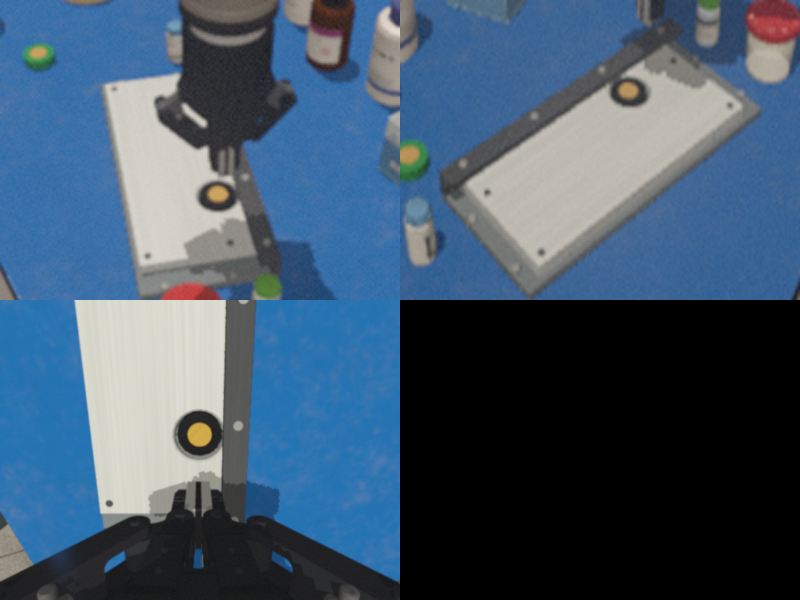

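The puck is flush: its top at z≈0.0217 against the deck at 0.0218, tilt 0.7° (noise). Vials and cup are standing and the arm is clear. I'll raise it a bit more, then hand in.

Call:
drive_tool:
  commands:
    - {"tx": 0,"ty": 0,"tz": 1,"rx": 0,"ry": 0,"rz": 0,"grip": 1}
    - {"tx": 0,"ty": 0,"tz": 1,"rx": 0,"ry": 0,"rz": 0,"grip": 1}
    - {"tx": 0,"ty": 0,"tz": 1,"rx": 0,"ry": 0,"rz": 0,"grip": 1}
    - {"tx": 0,"ty": 0,"tz": 0,"rx": 0,"ry": 0,"rz": 0,"grip": 1}

```text
clock: 24.18
tcp_pos: [0.5176, -0.0488, 0.1157]
orientation: [2.552, 1.83, 0.004]
contact_force: [0.4, -0.2, 0.4]
grip_width: 0.0
```

```bash
python3 -c "
from bench import status,workorder
o=status.get_obs();print(o['clock'],o['tcp_pos'],o['contact_force']);print(workorder.hand_in())"
```

```text
24.175 [ 0.517613   -0.04882875  0.11573711] [ 0.36681229 -0.19195899  0.40551609]
the job is handed in; nothing more can be done
None
```

The black puck is home in the pocket, flush with the deck, and the job was handed in at 24.2 s. I slid it with the shut fingertips, first across to the guide rail and then along the rail until it dropped in. I then pressed it down to the hard stop and lifted clear. At the end of each move the readings showed at most about 4 N while pushing and 19 N in total (18 N downward) at the hard stop.

**Last checks:**
- **Flush:** the puck top measured z 0.0216–0.0217 m against 0.0218 m for the deck around it. Tilt read about 0.7°, within measurement noise.
- **Pocket:** no orange pad was showing any more.
- **Surroundings:** both vials and the cup were still standing in the last pictures, judged by eye. The green look-alikes were not touched.
- **Arm:** clear of everything, with no contact force.

**What disagreed or failed:**
- **Fingertip height:** the shut fingertips are really about 33 mm behind the reported TCP. My first push therefore passed over the puck without touching it. I measured the offset with the cameras and used it for the rest of the job.
- **Refused move:** the first move call was rejected, apparently because its rows lacked some keys. The arm did not move.
- **No force rise in the pocket:** I didn't feel the push force rise at the pocket wall. I confirmed the drop from the depth images instead: the puck top went from 34 mm to 28 mm above the worktop.

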